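# Press a carrier tile flush in the alignment nest with the spacer

## Task

Lay the white carrier tile flat and square in the alignment nest's pocket, between the side rails and clear of the sprung brass pad, and let go of it. Then take the orange-topped spacer from its stand, slide it upright all the way down into the gap between the tile and the blue stops, in the half where the gap is wide enough, and push the tile with it against the spring until the tile sits flush on the fence. Finish while still gripping the spacer and holding the tile pressed flush, with only the spacer pushing the tile; leave the other things on the bench alone.

Things in the scene. Friction and masses are not known exactly. Their poses are not given: they have to be found in the camera images.
- tile_center (a point): White ceramic carrier tile, 64 x 52 x 20 mm (its x, y, z), about 0.2 kg, a green and gold chip on top; the same after a half turn. This point is its centre, 10 mm above its underside; z is up. At the start it lies flat on the black rest, its underside 12 mm above the table.
- spacer_center (a point): Steel spacer, upper half orange: an upright flat-sided bar 12 x 20 x 64 mm (its x, y, z), 0.08 kg, its lowest 4 mm stepped in by 1.5 mm all round; the same after a half turn. This point is its centre, 32 mm above its lower end. At the start it stands in the stand, lower end 4 mm above the table, 44 mm showing.
- spacer_tip (a point): The middle of the spacer's lower end face (32 mm below its centre), same axes.
- nest: Alignment nest, fixed: a dark steel base plate 164 x 110 x 10 mm with an aluminium fence, two side rails and two blue stops round a pocket. Origin on the table surface, x points at the fence, z up. Pocket floor at z = 10 mm. Fence: 76 mm wide, 20 mm high above the floor, face at x = +52 mm. The pocket's middle line is y = 0; the tile's x goes along the nest's x.
- flush_seat (a point): On the nest, same axes: where the tile's centre is when it sits flat and flush on the fence (nest x = +20, y = 0, z = +20 mm). Seated clear of the sprung pad, the tile's centre lies 5 to 11 mm short of it along x (8 mm is the middle), with 3 mm free at either end. The side rails, 28 mm either side of y = 0 (2 mm free beside the tile), rise 8 mm from the floor, the top 4 mm flared at 45 degrees.
- pad (a joint): Travel of the sprung brass pad in the fence's face, m: 0 = fully out, 5 mm proud of the face; 0.005 = level with it. 40 mm wide, 10 mm high, its middle at nest y = 0, 10 mm above the pocket floor. It pushes back with 1.6 N when out, 3.6 N when level, and when let go springs out and moves the tile off the fence.
- stop_short: The shorter blue stop, 36 mm long, 25.5 wide, 20 high, fixed. Origin on the pocket floor, axes as the nest's, at nest x = -60, y = +13 or -13 mm (the stops change places). Its end face is 21 mm ahead (+x) of its origin, 27 mm from a flush tile, 19 mm from one 8 mm short of flush: the spacer fits, 12 mm side along x, centred 15 mm from the nest's middle line, clear of the long stop.
- stop_long: The longer blue stop, 52 mm long, otherwise alike, beside the short one at nest x = -60 mm; its end face is 37 mm ahead (+x) of its origin, so its gap to the tile is never more than 11 mm: too narrow for the spacer.
- rest: Low black block, 70 x 36 x 12 mm, fixed, under the tile at the start (the tile overhangs its long sides by 8 mm). Origin on the table surface.
- stand: Dark steel stand, 60 x 60 x 24 mm, fixed, with a rectangular socket 20 mm deep, open at the top, that holds the spacer with 1.5 mm of play on every side. Origin on the table surface below the socket.
- objective: Bystander: black microscope objective standing upright, 38 mm across, 54 mm high. Origin at its foot.
- wafer_box: Bystander: round white wafer box, 104 mm across, 22 mm high. Origin at its underside.
- jar: Bystander: small amber jar, 40 mm across, 60 mm high. Origin at its underside.
- screwdriver: Bystander: grey-handled screwdriver lying down, 150 mm long along its x.
- tweezers: Bystander: steel tweezers lying down, 125 mm long along x, 8 mm high.
- coupon: Bystander: flat green test coupon, 50 x 40 x 6 mm. Origin at its underside.
There are look-alikes about, which are no part of the job. What is shaped like the part that bears tile_center but turquoise is not meant.

How it is judged:
By the outcome, as a careful person would: the job done as asked, in the order asked, and still so for the second after the job is handed in, while the arm keeps its last pose, push and grip.
It also fails if it takes over 64 s, if anything falls off the work surface, if the arm or the gripper's body presses on something with over 40 N, if the wrist force passes 120 N, or if a joint passes its speed limit or range.

## Robot

A 6-joint arm with a two-finger parallel gripper is mounted at the origin on the work surface. World frame = base frame: x ahead of the robot, y to its left, z up, the work surface at z = 0. Lengths are in mm, angles in rad, forces in N, time in s.
With the tool pointing down it reaches from about 275 to 1000 mm from the base axis. Payload 8.4 kg.
Tool frame: the origin (TCP) lies on the centre line of the jaws, within the pads' length; the fingertips stand 22 mm ahead of it and the grasp point (between the pads) lies 3 mm ahead of it; z points along the fingers, x is the direction in which the jaws open and shut, and the axes are right-handed (so a half turn about z gives the same grasp; the last joint's range is limited). The gripper opens to 85 mm and grips with 20 to 120 N. Pads are 22 mm wide; open, the fingers measure 114 mm over their backs; the gripper's body (76 mm by 85 mm) begins 54 mm behind the grasp point. The pads swing forward as they close: fully open they stand 13 mm farther back than shut.
Start: joints at [-1.351, 0.353, 1.633, -0, 1.155, -0.002], TCP at [137.489, -609.692, 253.281] pointing down, gripper open.
Joint ranges: [-2.63, 2.63], [-0.92, 2.1], [0.06, 2.66], [-1.3, 4.44], [0, 2.69], [-3.02, 3.02]. Speed limits (rad/s): [2.22, 2.22, 2.79, 3.14, 3.14, 3.14].

## Interface

Orientations are given as [roll, pitch, yaw] about the fixed x, y, z axes, in that order (R = Rz(yaw) Ry(pitch) Rx(roll)).
In Python, from rig import status, viewer, job gives the robot as it stands.
- The arm moves only by the tool send_rows, never from a script. Its argument "plan" is a list of rows, each a list of 3 entries, a list of its own where there are three numbers: the shift along the tool's x, y, z in m, then the turn, a rotation vector about the tool's x, y, z in rad, then the opening, from -1 (shut) to 1 (fully open). In form: [[[x, y, z], [rx, ry, rz], jaw], ...]. A call has exactly 5 rows; each row is the pose to reach, as a shift and turn from the pose measured when the call began, along the tool's axes at that moment; what a row does not reach only later rows make up. A row lasts 1/12 s, in which the tool goes at most 41.7 mm and 7.16 degrees, less where a joint would pass 70% of its speed; a pose out of reach is approached as far as the arm can. A call with a gripper value outside its range is refused whole. The fingers move at their own pace and stop on an object; "squeeze" is the grip in N (left out, the last holds). Time passes only in rows, so rows that repeat a pose let the fingers close, or fill a call up. It gives the time, the measured TCP pose, the force and the opening at its end, in the units of the state.
- status.sense(): the state, without advancing time (a new reading comes with each control period).
- viewer.grab_frame(name): name is "scene" or "top" or "wrist"; returns the picture (480x640x3 uint8, red, green, blue); there is no depth.
- viewer.camera_params(name): a dict with "intrinsics" (3x3 intrinsics, pixels), "dist_coeffs" ([k1, k2, p1, p2, k3] as OpenCV has them; the pictures are not rectified), "xyz" and "orientation" of the camera in the world. Camera axes: x right, y down, z forward; pixel columns grow to the right and rows downward; lengths in mm; the calibration is good to about 2 mm. A picture is of the moment at which its call begins: read the wrist's pose just before it. camera_params takes no time and is no camera call; for the wrist camera it gives the pose at the moment of the call.
- job.sign_off(): hands the job in, once; it reports no verdict.
Trained networks look in the newest picture that a camera, given by its name, has taken for a name from the list of things; names that differ only in an ending like _2 or _b are one class to them, and where a whole thing is asked for, a point or a joint stands for the part that bears it (a point fixed in the world has none). Each returns a list of dicts, best first, with "p" (0 to 1); they miss things now and then, are a little off and sometimes report something else, mostly with a low value. They report only what shows in the picture. A call takes as long as a camera call. They do not tell look-alikes from the thing itself.
- viewer.cut_out(label, camera): "mask" (480x640 bool, what is visible of it) and "extent" ([left, top, width, height] in pixels, round what is visible of it).
The state is a dict: "clock": time; "qpos": joint angles; "qvel": joint speeds; "joint_efforts": joint torques, N m; "eef_pos": TCP position; "tcp_rot": TCP orientation; "contact_force": force on the tool from outside, world axes, zero at the start; "wrist_torque": the same for the moment, N m; "opening": opening from 0.0 (shut) to 1.0 (fully open).
Only numpy, scipy, OpenCV 4.12 (cv2) and the standard library are available. Lean on these libraries where they do the work, as an engineer would, in place of code of your own. Each camera call takes 0.05 s, during which the arm holds its last target.

## Working session

There is one attempt and no reset: what is moved stays moved. The work goes in short steps, Python scripts to look and compute and a tool call to move; the robot and the scene stay as the last step left them, time stands still between calls to the robot, and variables do not carry over. Pictures are saved under pics/ and viewed, and the job is handed in when it is done.

Besides the shell and the picture viewer there is one more tool, called after "Emit:" as name([rows], argument=value, ...), one row to a line, values as JSON. send_rows: Moves the arm, as the interface text tells. Its arguments: {"type":"object","properties":{"plan":{"type":"array"},"squeeze":{"type":"number"}},"required":["plan"]}

```bash
ls; mkdir -p pics
python3 - <<'E'
from rig import status, viewer, job
import cv2
s=status.sense(); print(s)
for n in ["scene","top","wrist"]:
    p=viewer.camera_params(n); print(n,p)
    cv2.imwrite(f"pics/{n}0.png",viewer.grab_frame(n)[:,:,::-1])
E
```

```text
pics
{'clock': 0.0, 'qpos': array([-1.35139854e+00,  3.53678255e-01,  1.63414353e+00, -1.53175562e-05,
        1.15518764e+00, -2.40330561e-03]), 'qvel': array([-0.00100349, -0.0001671 , -0.00089646, -0.0007079 , -0.00203574,
       -0.00130402]), 'joint_efforts': array([ 4.73608579e-04, -6.05238390e+01, -3.42069733e+01,  1.01807491e-04,
        9.46293992e-03, -1.04071904e-05]), 'eef_pos': array([ 137.38787177, -609.25313909,  252.53883223]), 'tcp_rot': array([ 3.14158205e+00,  1.41680246e-03, -1.34898905e+00]), 'contact_force': array([ 0.25332077, -0.24292915, -0.18440387]), 'wrist_torque': array([ 0.03528266, -0.0068293 , -0.02008357]), 'opening': 0.9988466688389301}
scene {'intrinsics': array([[494.71974868,   0.        , 319.98689242],
       [  0.        , 494.71974868, 235.64853466],
       [  0.        ,   0.        ,   1.        ]]), 'dist_coeffs': array([0.03786255, 0.        , 0.        , 0.        , 0.        ]), 'xyz': array([1254.31034638, -168.88945898,  550.92060029]), 'orientation': array([-2.21527838, -0.00753436,  1.36749294])}
top {'intrinsics': array([[509.96022283,   0.        , 312.11639279],
       [  0.        , 509.96022283, 241.9585186 ],
       [  0.        ,   0.        ,   1.        ]]), 'dist_coeffs': array([-0.02656026,  0.        ,  0.        ,  0.        ,  0.        ]), 'xyz': array([ 400.1076168 ,  -15.38074776, 1184.64688144]), 'orientation': array([-3.00464538,  0.01990167, -1.57864615])}
wrist {'intrinsics': array([[337.36982769,   0.        , 313.01792909],
       [  0.        , 337.36982769, 239.47755857],
       [  0.        ,   0.        ,   1.        ]]), 'dist_coeffs': array([-0.05576826,  0.        ,  0.        ,  0.        ,  0.        ]), 'xyz': array([ 215.23700751, -591.60003119,  372.94493958]), 'orientation': array([ 2.82798385e+00,  1.22379629e-03, -1.34805071e+00])}
```

View pics/top0.png

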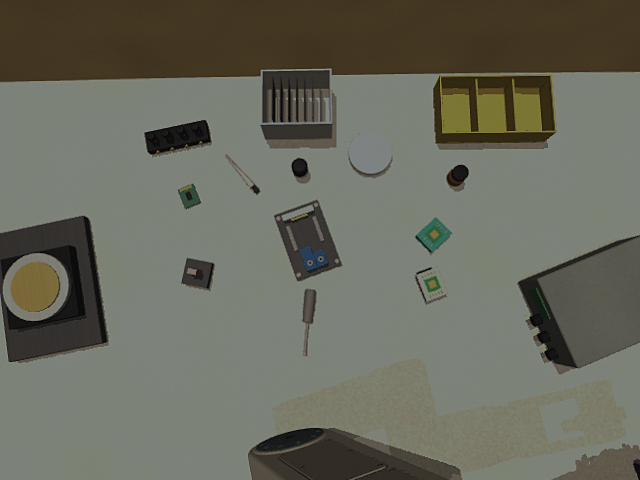

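View pics/scene0.png

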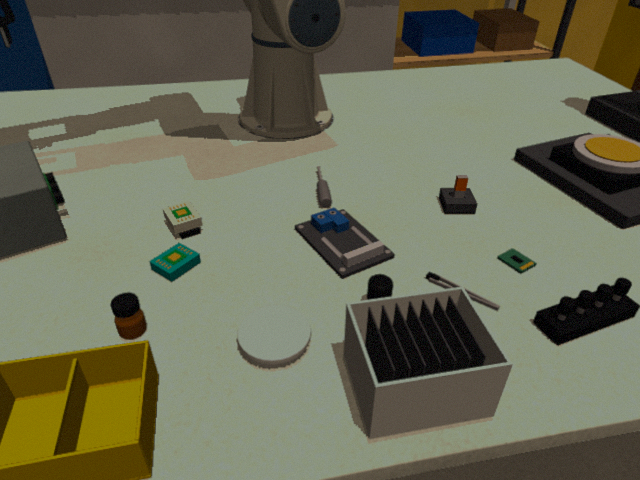

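View pics/wrist0.png

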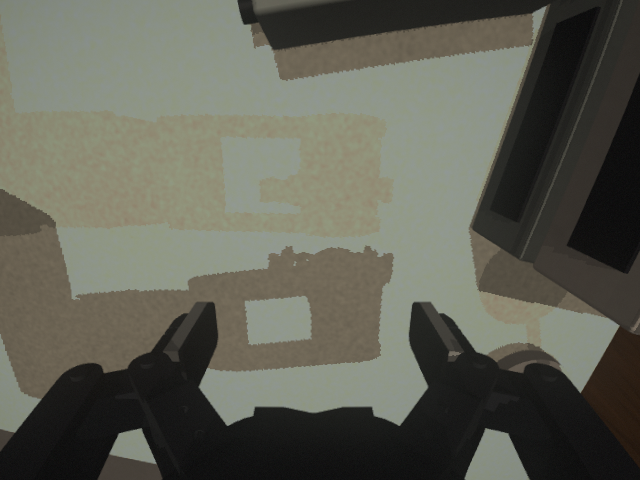

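```bash
cat > h.py <<'E'
import numpy as np, cv2
from scipy.spatial.transform import Rotation as R
from scipy.optimize import least_squares
from rig import status, viewer, job
def Rm(o): return R.from_euler('xyz',o).as_matrix()
def unproj(px,z,p):
    px=np.atleast_2d(np.array(px,float))
    u=cv2.undistortPoints(px[:,None,:],p['intrinsics'],p['dist_coeffs'])[:,0]
    d=np.c_[u,np.ones(len(u))]@Rm(p['orientation']).T
    c=p['xyz']; t=(z-c[2])/d[:,2]
    return c+d*t[:,None]
def proj(X,p):
    X=np.atleast_2d(np.array(X,float)); M=Rm(p['orientation'])
    rv=cv2.Rodrigues(M.T)[0]; tv=-M.T@p['xyz']
    return cv2.projectPoints(X,rv,tv,p['intrinsics'],p['dist_coeffs'])[0][:,0]
def grab(name,tag):
    p=viewer.camera_params(name); im=viewer.grab_frame(name)
    np.savez(f'pics/{tag}.npz',im=im,K=p['intrinsics'],d=p['dist_coeffs'],xyz=p['xyz'],o=p['orientation'])
    cv2.imwrite(f'pics/{tag}.png',im[:,:,::-1]); return im,p
def load(tag):
    z=np.load(f'pics/{tag}.npz'); return z['im'],dict(intrinsics=z['K'],dist_coeffs=z['d'],xyz=z['xyz'],orientation=z['o'])
def zoom(im,x0,y0,w,h,out,s):
    c=im[y0:y0+h,x0:x0+w]; cv2.imwrite(out,cv2.resize(c,None,fx=s,fy=s,interpolation=cv2.INTER_CUBIC)[:,:,::-1])
def rel(pos,yaw,s=None):
    """shift/turn in tool axes to reach TCP pos with tool down, jaws x axis at yaw"""
    s=s or status.sense(); Rc=Rm(s['tcp_rot'])
    best=None
    for k in (0,np.pi):
        Rt=R.from_euler('xyz',[np.pi,0,yaw+k]).as_matrix()
        rv=R.from_matrix(Rc.T@Rt).as_rotvec()
        if best is None or np.linalg.norm(rv)<np.linalg.norm(best): best=rv
    return (Rc.T@(np.array(pos)-s['eef_pos']))/1000,best
E
python3 - <<'E'
from h import *
im,p=grab('top','top1')
for n,px,z in [('nest',(308,240),10),('tile',(432,285),32),('stand',(197,272),24),('lookalike',(433,235),20)]:
    print(n,unproj(px,z,p).round(1))
a=im[180:360,160:480]; 
zoom(im,260,190,200,125,'pics/t1z.png',4)
zoom(im,170,250,60,50,'pics/t1s.png',10)
E
```

```text
nest [[566.9  16.3  10. ]]
tile [[ 458.6 -262.6   32. ]]
stand [[493.5 271.   24. ]]
lookalike [[ 574. -272.   20.]]
```

View pics/t1z.png

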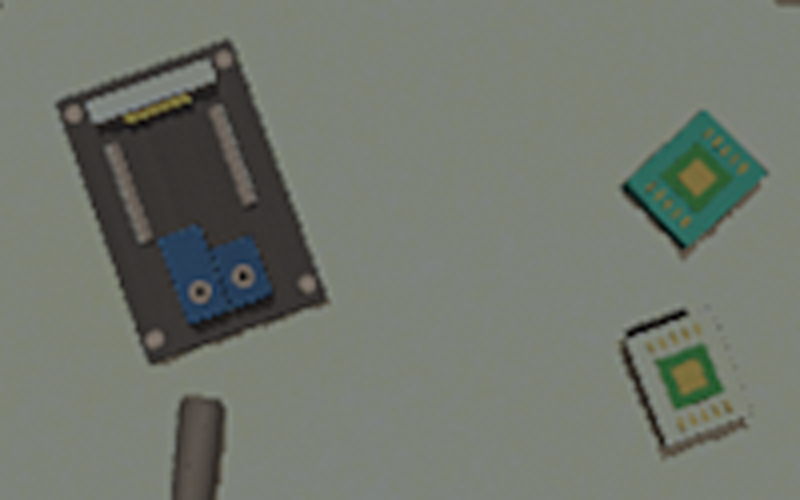

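View pics/t1s.png

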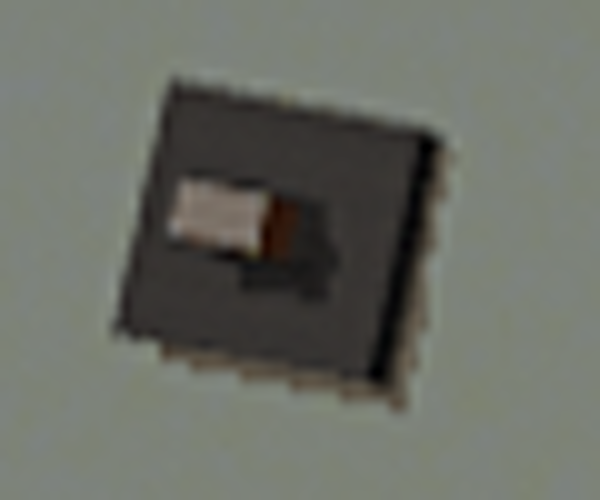

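Run:
```python
from h import *
s=status.sense(); p=viewer.camera_params('wrist')
Rt=Rm(s['tcp_rot']); 
print('cam in tool',Rt.T@(p['xyz']-s['eef_pos']))
print('cam axes in tool\n',(Rt.T@Rm(p['orientation'])).round(3))
im=cv2.imread('pics/wrist0.png')[:,:,::-1]
# fingertips pts in image
for px in [(216,303),(190,303),(412,303),(432,303),(180,360),(455,360)]:
    # intersect with tool plane x=+-42.5
    u=cv2.undistortPoints(np.array([[px]],float),p['intrinsics'],p['dist_coeffs'])[0,0]
    d=Rt.T@Rm(p['orientation'])@np.r_[u,1]; c=Rt.T@(p['xyz']-s['eef_pos'])
    sg=np.sign(d[0])
    print(px, c+d*(42.5*sg-c[0])/d[0])
X=s['eef_pos']+np.array([[0,0,z] for z in(22,3,-150,-200)])@Rt.T
zz=[s['eef_pos']+Rt@np.array([0,0,z]) for z in(22,3,150,200)]
print(proj(zz,p))
zoom(im,130,280,380,180,'pics/wz.png',2)
```

```text
cam in tool [  -0.28235991  -79.80433548 -120.30040524]
cam axes in tool
 [[ 1.     0.001  0.   ]
 [-0.001  0.951  0.309]
 [-0.    -0.309  0.951]]
(216, 303) [-42.5         -8.36411565  10.10076374]
(190, 303) [-42.5        -23.57825212 -17.81490166]
(412, 303) [42.5        -9.16215287  8.77227868]
(432, 303) [ 42.5        -21.10960134 -13.14903236]
(180, 360) [-42.5        -10.77611023 -31.77172269]
(455, 360) [ 42.5        -14.5836407  -36.63299998]
[[313.44870465 306.82866745]
 [313.50410141 329.15474481]
 [313.25837545 230.51939781]
 [313.22202904 216.01515021]]
```

View pics/wz.png

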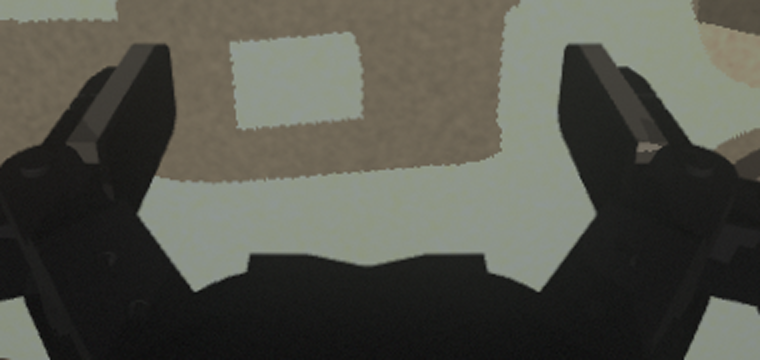

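Run:
```python
from h import *
print(rel([458,-262,250],-1.25));
```

```text
(array([-0.26837735, -0.38913224,  0.00308332]), array([-6.75974011e-05,  8.57604110e-04, -9.89686641e-02]))
```

Emit:
send_rows([
  [[-0.022,-0.032,0],[0,0,-0.01],1],
  [[-0.044,-0.064,0],[0,0,-0.02],1],
  [[-0.066,-0.096,0],[0,0,-0.04],1],
  [[-0.088,-0.128,0],[0,0,-0.06],1],
  [[-0.11,-0.16,0],[0,0,-0.099],1],
])

```text
clock: 0.62
eef_pos: [270.1, -465.4, 252.8]
tcp_rot: [-3.141, 0.001, -1.25]
contact_force: [0.9, -0.1, -0.3]
opening: 1.002
```

Emit:
send_rows([
  [[-0.022,-0.032,0],[0,0,0],1],
  [[-0.044,-0.064,0],[0,0,0],1],
  [[-0.066,-0.096,0],[0,0,0],1],
  [[-0.088,-0.128,0],[0,0,0],1],
  [[-0.11,-0.16,0],[0,0,0],1],
])

```text
clock: 1.03
eef_pos: [387.9, -308.9, 253.0]
tcp_rot: [-3.141, 0.001, -1.25]
contact_force: [0.7, -0.7, -0.0]
opening: 0.996
```

Run:
```python
from h import *
s=status.sense();print(s['clock'],s['eef_pos'],s['tcp_rot'],rel([458,-262,170],-1.25,s));
```

```text
1.0333 [ 387.92108423 -308.87280299  253.02011597] [-3.14131593e+00  8.21809395e-04 -1.25004461e+00] (array([-0.02231951, -0.08125988,  0.08306098]), array([-2.76745376e-04,  8.21803217e-04, -4.47267564e-05]))
```

Emit:
send_rows([
  [[-0.006,-0.022,0.02],[0,0,0],1],
  [[-0.012,-0.044,0.042],[0,0,0],1],
  [[-0.018,-0.066,0.063],[0,0,0],1],
  [[-0.022,-0.081,0.083],[0,0,0],1],
  [[-0.022,-0.081,0.083],[0,0,0],1],
])

```text
clock: 1.45
eef_pos: [458.0, -259.9, 166.7]
tcp_rot: [3.139, 0.005, -1.248]
contact_force: [-1.1, 0.5, -0.1]
opening: 1.0
```

Run:
```python
from h import *
grab('wrist','w1')
s=status.sense();print(s['clock'],s['eef_pos'],s['tcp_rot'])
```

```text
1.5 [ 457.4663822 -260.9709652  168.2690917] [ 3.13924905  0.00374884 -1.24781995]
```

View pics/w1.png

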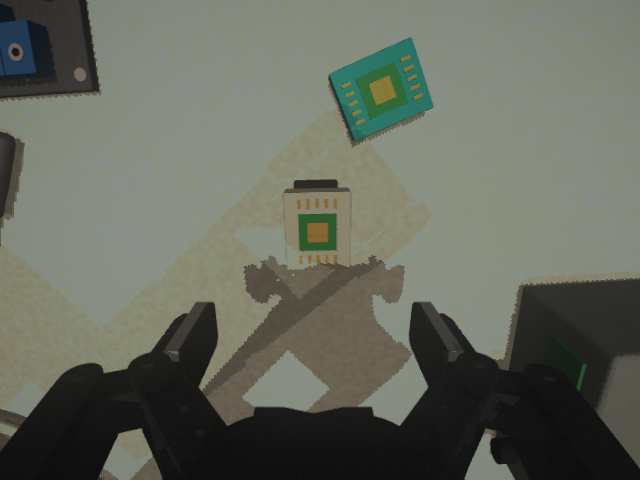

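Run:
```python
from h import *
im,p=load('w1')
zoom(im,270,170,100,110,'pics/w1z.png',5)
```

```text
(no output)
```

View pics/w1z.png

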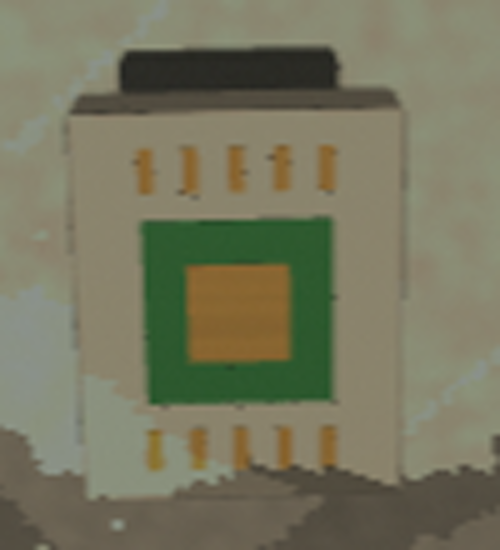

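Run:
```python
from h import *
im,p=load('w1')
z=np.array([[70,113],[405,108],[402,490],[88,497]])/5+[270,170]-0.4
W=unproj(z,32,p); print(W.round(1)); print([np.linalg.norm(W[i]-W[(i+1)%4]).round(1) for i in range(4)], W.mean(0))
print([np.degrees(np.arctan2(*(W[i]-W[j])[[1,0]])) for i,j in((0,3),(1,2))],[np.degrees(np.arctan2(*(W[i]-W[j])[[1,0]]))-90 for i,j in((0,1),(3,2))])
g=np.array([[142,222],[332,217],[334,402],[149,404]])/5+[270,170]-.4
G=unproj(g,32.5,p); print(G.round(1),G.mean(0)); print([np.degrees(np.arctan2(*(G[i]-G[j])[[1,0]])) for i,j in((0,3),(1,2))],[np.degrees(np.arctan2(*(G[i]-G[j])[[1,0]]))-90 for i,j in((0,1),(3,2))])
it,pt=load('top1')
t=np.array([[703/4,307/4],[745/4,427/4],[662/4,450/4],[627/4,340/4]])+[260,190]
print(unproj(t,32,pt).round(1), 'chip',unproj(np.array([[690/4+260,376/4+190]])-.4,32.5,pt))
```

```text
[[ 483.6 -226.9   32. ]
 [ 500.5 -275.    32. ]
 [ 441.6 -296.5   32. ]
 [ 423.9 -248.3   32. ]]
[np.float64(51.0), np.float64(62.8), np.float64(51.4), np.float64(63.3)] [ 462.40020888 -261.68016294   32.        ]
[np.float64(19.68231041716989), np.float64(20.06785508370602)] [np.float64(19.47078738128276), np.float64(20.036704259089618)]
[[ 470.9 -242.5   32.5]
 [ 481.1 -270.1   32.5]
 [ 452.6 -280.7   32.5]
 [ 442.8 -252.7   32.5]] [ 461.82959454 -261.53300092   32.5       ]
[np.float64(19.9109201411764), np.float64(20.35787147830014)] [np.float64(20.169633489514908), np.float64(19.302244292030167)]
[[ 499.7 -272.6   32. ]
 [ 432.  -293.5   32. ]
 [ 419.6 -246.5   32. ]
 [ 481.4 -229.1   32. ]] chip [[ 461.70430136 -262.82037252   32.5       ]]
```

Run:
```python
from h import *
print(rel([462,-261.7,39],-1.2252));
```

```text
(array([ 0.00261486, -0.00437074,  0.12925031]), array([ 0.0023011 ,  0.00377518, -0.02261552]))
```

Emit:
send_rows([
  [[0.0026,-0.0044,0.03],[0.002,0.004,-0.0226],1],
  [[0.0026,-0.0044,0.06],[0.002,0.004,-0.0226],1],
  [[0.0026,-0.0044,0.09],[0.002,0.004,-0.0226],1],
  [[0.0026,-0.0044,0.11],[0.002,0.004,-0.0226],1],
  [[0.0026,-0.0044,0.115],[0.002,0.004,-0.0226],1],
])

```text
clock: 1.92
eef_pos: [460.1, -261.7, 51.4]
tcp_rot: [3.139, 0.002, -1.226]
contact_force: [-0.7, -0.3, -0.2]
opening: 1.005
```

Run:
```python
from h import *
grab('wrist','w2')
s=status.sense();print(s['clock'],s['eef_pos'],s['tcp_rot'])
print(rel([462,-261.7,39],-1.2252));
```

```text
1.9667 [ 460.54245639 -261.84810545   52.02239236] [ 3.13911224e+00  2.06313048e-03 -1.22588591e+00]
(array([ 0.0003803 , -0.00145407,  0.01301807]), array([ 0.00247971,  0.00206398, -0.00068335]))
```

View pics/w2.png

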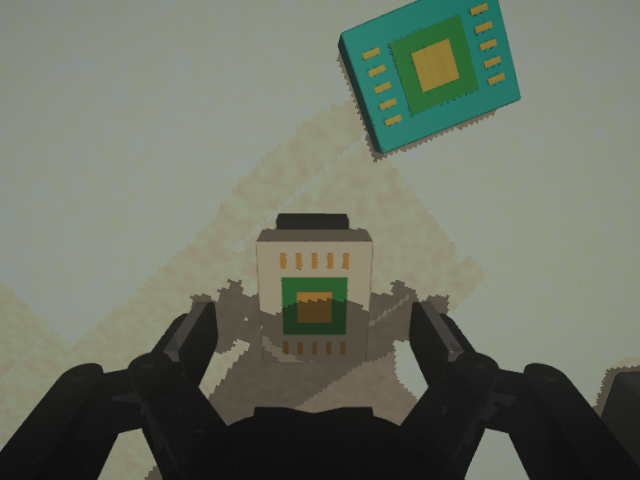

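Run:
```python
from h import *
im,p=load('w2')
W=unproj([(257.5,240),(372,240.5),(370,361.5),(259.5,361.5)],32,p);print(W.round(1),W.mean(0))
print([np.linalg.norm(W[i]-W[(i+1)%4]).round(1) for i in range(4)])
print([np.degrees(np.arctan2(*(W[i]-W[j])[[1,0]])) for i,j in((0,3),(1,2))])
print(unproj([(315,306.5)],32.5,p))
```

```text
[[ 484.1 -227.1   32. ]
 [ 500.8 -274.2   32. ]
 [ 442.  -298.2   32. ]
 [ 423.2 -246.4   32. ]] [ 462.5102203  -261.50548975   32.        ]
[np.float64(49.9), np.float64(63.6), np.float64(55.1), np.float64(63.9)]
[np.float64(17.593467872917376), np.float64(22.23581150083963)]
[[ 462.14825407 -261.76282028   32.5       ]]
```

Emit:
send_rows([
  [[0.0004,-0.0015,0.006],[0.0025,0.002,0],1],
  [[0.0004,-0.0015,0.013],[0.0025,0.002,0],1],
  [[0.0004,-0.0015,0.013],[0.0025,0.002,0],0.5],
  [[0.0004,-0.0015,0.013],[0.0025,0.002,0],0],
  [[0.0004,-0.0015,0.013],[0.0025,0.002,0],-1],
], squeeze=40)

```text
clock: 2.38
eef_pos: [462.4, -261.9, 39.7]
tcp_rot: [-3.141, -0.001, -1.226]
contact_force: [-0.9, -0.4, 9.4]
opening: 0.602
```

Emit:
send_rows([
  [[0,0,0],[0,0,0],-1],
  [[0,0,0],[0,0,0],-1],
  [[0,0,0],[0,0,0],-1],
  [[0,0,0],[0,0,0],-1],
  [[0,0,0],[0,0,0],-1],
])

```text
clock: 2.8
eef_pos: [462.6, -262.0, 40.0]
tcp_rot: [-3.141, -0.001, -1.226]
contact_force: [-0.2, 1.0, 3.2]
opening: 0.598
```

Run:
```python
from h import *
grab('wrist','w3');grab('scene','s3')
s=status.sense();print(s['clock'],s['eef_pos'],s['tcp_rot'],s['opening'])
```

```text
2.9 [ 462.56716519 -261.97637648   40.02511641] [-3.14069214e+00 -9.54644660e-04 -1.22578630e+00] 0.5940120568802941
```

View pics/w3.png

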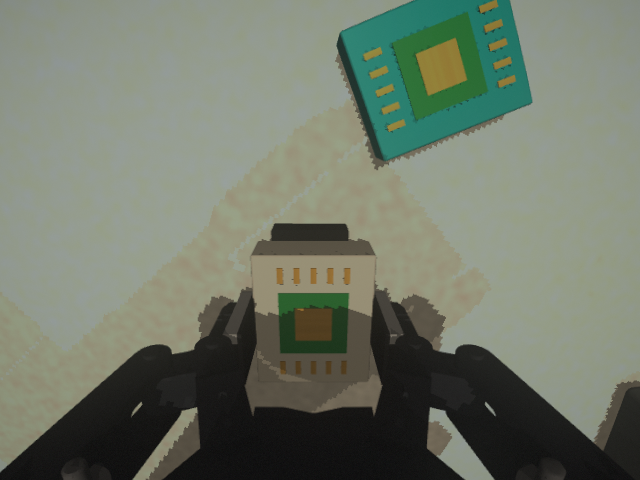

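Run:
```python
from h import *
im,p=load('w3')
im2=np.clip(im.astype(float)*1.8,0,255).astype(np.uint8)
zoom(im2,180,220,260,190,'pics/w3z.png',3)
s=status.sense(); Rt=Rm(s['tcp_rot']); 
for t in (12,14,16,18,20):
    for y in(-11,11):
        print(t,y,((proj(s['eef_pos']+Rt@np.array([26,y,t]),p)[0]-[180,220])*3).round(),((proj(s['eef_pos']+Rt@np.array([-26,y,t]),p)[0]-[180,220])*3).round())
```

```text
12 -11 [578. 228.] [222. 227.]
12 11 [570. 356.] [230. 356.]
14 -11 [576. 221.] [224. 221.]
14 11 [568. 349.] [232. 349.]
16 -11 [574. 215.] [226. 215.]
16 11 [566. 342.] [234. 341.]
18 -11 [572. 209.] [228. 209.]
18 11 [564. 334.] [236. 334.]
20 -11 [570. 203.] [230. 203.]
20 11 [562. 327.] [238. 327.]
```

View pics/w3z.png

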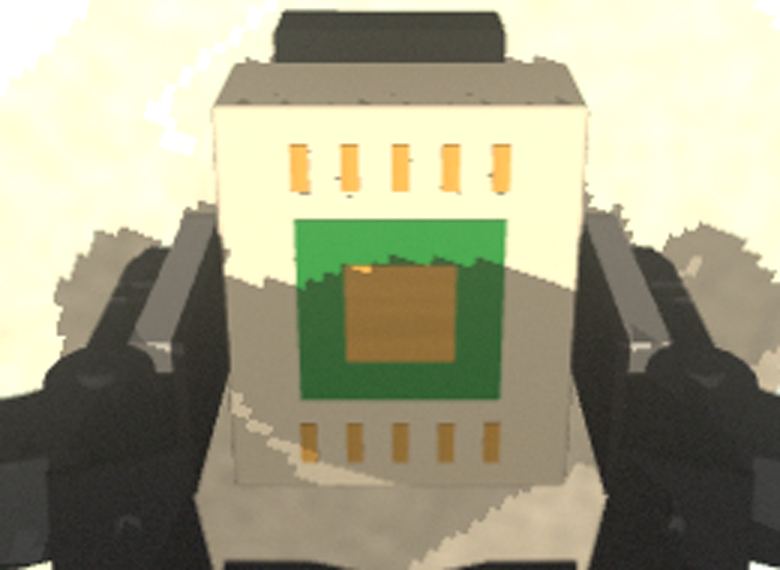

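Run:
```python
from h import *
im,p=load('w3')
s=status.sense(); Rt=Rm(s['tcp_rot'])
c=np.array([[213,105],[587,105],[567,485],[234,485]])/3+[180,220]-.33
W=unproj(c,32,p); T=(W-s['eef_pos'])@Rt; print(T.round(1),T.mean(0))
g=np.array([[345,265],[456,265],[455,362],[345,362]])/3+[180,220]-.33
T=(unproj(g,32.3,p)-s['eef_pos'])@Rt; print(T.mean(0))
print(rel([482,-16,190],-1.21));
```

```text
[[-25.5 -31.7   8. ]
 [ 25.2 -31.7   8.1]
 [ 26.   31.8   8. ]
 [-26.1  31.8   8. ]] [-0.10523521  0.0202404   8.02500463]
[-0.11263432  0.66510499  7.7244166 ]
(array([-0.22476592, -0.10161362, -0.15009808]), array([-0.00089296, -0.00096173, -0.01578587]))
```

Emit:
send_rows([
  [[0,0,-0.01],[0,0,0],-1],
  [[0,0,-0.03],[0,0,0],-1],
  [[0,0,-0.06],[0,0,0],-1],
  [[0,0,-0.09],[0,0,0],-1],
  [[-0.02,-0.01,-0.12],[0,0,0],-1],
])

```text
clock: 3.32
eef_pos: [465.0, -241.7, 161.7]
tcp_rot: [-3.141, -0.002, -1.227]
contact_force: [1.7, 0.1, -0.9]
opening: 0.594
```

Emit:
send_rows([
  [[-0.03,-0.014,-0.01],[0,0,-0.016],-1],
  [[-0.063,-0.03,-0.02],[0,0,-0.016],-1],
  [[-0.1,-0.045,-0.03],[0,0,-0.016],-1],
  [[-0.135,-0.06,-0.03],[0,0,-0.016],-1],
  [[-0.17,-0.076,-0.03],[0,0,-0.016],-1],
])

```text
clock: 3.73
eef_pos: [479.1, -54.4, 192.6]
tcp_rot: [-3.139, -0.003, -1.212]
contact_force: [1.4, -0.8, -2.8]
opening: 0.598
```

Run:
```python
from h import *
s=status.sense();print(s['clock'],s['eef_pos'],s['tcp_rot'],s['opening'])
print(rel([482,-16,190],-1.21));
```

```text
3.7333 [479.0935933  -54.41019759 192.64688765] [-3.13932864 -0.00316205 -1.21186423] 0.5979257194277839
(array([-0.03494966, -0.01620793,  0.00257309]), array([-0.00226106, -0.00316416, -0.00186065]))
```

Emit:
send_rows([
  [[-0.02,-0.01,0],[0,0,0],-1],
  [[-0.034,-0.016,0.002],[-0.002,-0.003,0],-1],
  [[-0.034,-0.016,0.002],[-0.002,-0.003,0],-1],
  [[-0.034,-0.016,0.002],[-0.002,-0.003,0],-1],
  [[-0.034,-0.016,0.002],[-0.002,-0.003,0],-1],
])

```text
clock: 4.15
eef_pos: [481.9, -17.4, 190.7]
tcp_rot: [3.142, -0.0, -1.212]
contact_force: [-0.3, -0.2, -1.8]
opening: 0.598
```

Run:
```python
from h import *
im,p=grab('wrist','w4')
s=status.sense();print(s['clock'],s['eef_pos'],s['tcp_rot'],s['opening'])
```

```text
4.2 [481.97896718 -17.69309131 190.68399865] [-3.14153987e+00 -3.89856048e-04 -1.21235128e+00] 0.5994872374954024
```

View pics/w4.png

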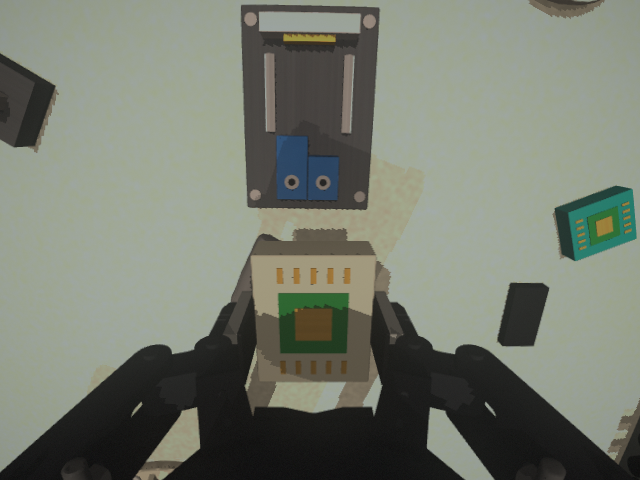

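Run:
```python
from h import *
im,p=load('w4')
im2=np.clip(im.astype(float)*1.6,0,255).astype(np.uint8)
zoom(im2,235,0,155,110,'pics/w4a.png',5)
zoom(im2,235,110,155,110,'pics/w4b.png',5)
```

```text
(no output)
```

View pics/w4a.png

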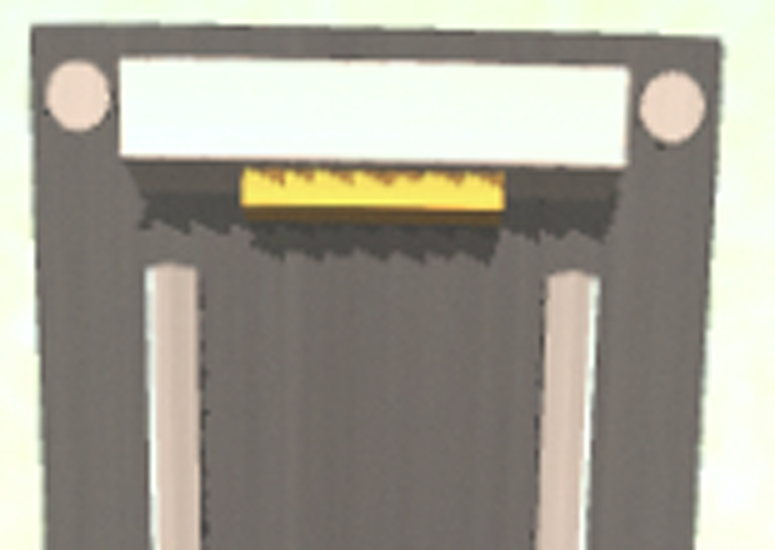

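View pics/w4b.png

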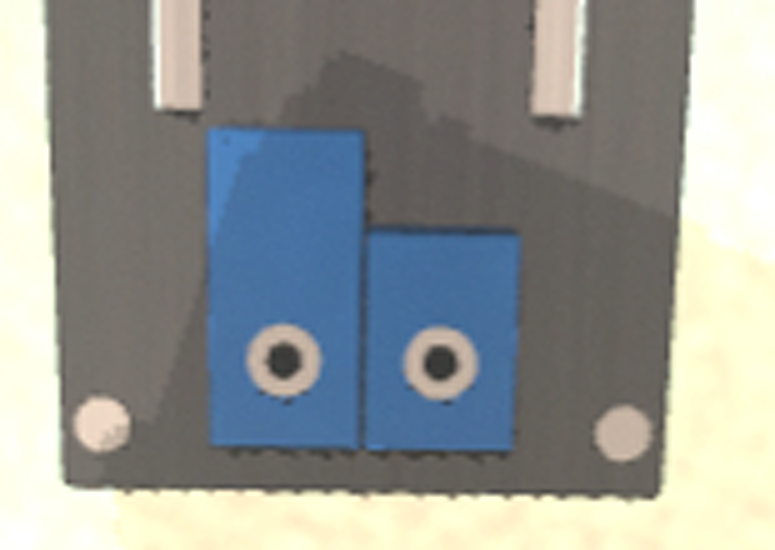

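```bash
cat > nest.py <<'E'
from h import *
M=np.array([[82,55,10],[82,-55,10],[-82,55,10],[-82,-55,10],[52,38,30],[52,-38,30],[-23,25.75,30],[-23,.25,30],[-39,-.25,30],[-39,-25.75,30],[-75,25.75,30],[-75,.25,30],[-75,-.25,30],[-75,-25.75,30]],float)
def fit(px,p,M,free_z=False):
    def f(v,full=False):
        c,s=np.cos(v[2]),np.sin(v[2]); Rz=np.array([[c,-s,0],[s,c,0],[0,0,1]])
        X=M@Rz.T+[v[0],v[1],v[3] if free_z else 0]
        return (proj(X,p)-px).ravel()
    r=least_squares(f,[567,16,.36,0] if free_z else [567,16,.36],loss='soft_l1')
    return r.x,f(r.x).reshape(-1,2)
if __name__=='__main__':
    im,p=load('w4')
    A=np.array([[32,25],[720,40],[68,487+550],[660,497+550],[120,156],[628,165],[208,679],[364,679],[367,783],[519,783],[210,995],[360,997],[366,1000],[513,1000]],float)/5+[235,0]-.4
    for fz in(False,True):
        v,e=fit(A,p,M,fz); print(v,v[2]-np.pi/2); print(e.round(2).tolist())
E
python3 nest.py
```

```text
[5.73180800e+02 2.09642170e+01 3.42353711e-01] -1.2284426158356176
[[-1.2, -8.0], [1.78, -8.31], [-1.46, -4.88], [1.2, -4.79], [-0.35, 0.61], [0.07, 0.73], [-0.49, -0.08], [0.16, 0.44], [-0.09, 0.04], [0.83, 0.63], [-0.05, 0.72], [0.14, 0.82], [-0.47, 0.23], [0.32, 0.77]]
[ 5.72800578e+02  2.09459027e+01  3.43164164e-01 -4.47602015e+00] -1.2276321630661138
[[-0.26, -5.34], [0.47, -5.83], [-0.58, -5.43], [0.38, -5.46], [0.37, 2.82], [-0.94, 2.82], [-0.02, 0.34], [0.12, 0.82], [-0.12, 0.09], [0.31, 0.65], [0.43, 0.14], [0.17, 0.21], [-0.45, -0.38], [-0.12, 0.13]]
```

```bash
cat >> nest.py <<'E'
    for fz in(False,True):
        v,e=fit(A[4:],p,M[4:],fz); print(v,v[2]-np.pi/2); print(e.round(2).tolist())
    # tile y/side extents
    A2=np.array([[203,265],[0,0]])
    for off in(-6,-7,-8,-9,-10):
        M2=M.copy(); M2[:4,0]+=off
        v,e=fit(A,p,M2); print(off,v,abs(e).mean())
E
python3 nest.py | tail -n 9
```

```text
[5.73546078e+02 2.10898689e+01 3.42203497e-01] -1.2285928295559367
[[-0.34, 0.04], [0.11, 0.18], [-0.5, -0.58], [0.17, -0.06], [-0.09, -0.45], [0.85, 0.15], [-0.07, 0.26], [0.14, 0.37], [-0.47, -0.22], [0.33, 0.32]]
[ 5.73538373e+02  2.10942081e+01  3.42141101e-01 -5.19174486e-01] -1.2286552260540577
[[-0.24, 0.24], [0.01, 0.38], [-0.44, -0.58], [0.16, -0.06], [-0.09, -0.49], [0.79, 0.12], [-0.02, 0.14], [0.14, 0.25], [-0.47, -0.34], [0.27, 0.21]]
-6 [5.73587454e+02 2.11019872e+01 3.42184387e-01] 0.4625098497051697
-7 [5.73775837e+02 2.11738291e+01 3.42332672e-01] 0.5798697519297009
-8 [5.73840600e+02 2.12008028e+01 3.42527059e-01] 0.7602487119488052
-9 [5.73856853e+02 2.12054324e+01 3.42576791e-01] 0.9329193663529222
-10 [5.73863112e+02 2.12054744e+01 3.42606971e-01] 1.1021080201745188
```

Run:
```python
from h import *
print(rel([584.8,25.1,80],-1.2286));
```

```text
(array([-0.00404494, -0.11129285,  0.11068831]), array([-5.59545215e-05, -3.89418599e-04,  1.62487276e-02]))
```

Emit:
send_rows([
  [[-0.001,-0.028,0.01],[0,0,0.016],-1],
  [[-0.003,-0.06,0.035],[0,0,0.016],-1],
  [[-0.004,-0.09,0.065],[0,0,0.016],-1],
  [[-0.004,-0.111,0.095],[0,0,0.016],-1],
  [[-0.004,-0.111,0.11],[0,0,0.016],-1],
])

```text
clock: 4.62
eef_pos: [587.6, 24.9, 77.8]
tcp_rot: [-3.14, -0.001, -1.229]
contact_force: [-1.2, 0.9, -2.3]
opening: 0.6
```

Run:
```python
from h import *
im,p=grab('wrist','w5')
s=status.sense();print(s['clock'],s['eef_pos'],s['tcp_rot'],s['opening'])
print(rel([584.8,25.1,80],-1.2286)); 
im2=np.clip(im.astype(float)*1.6,0,255).astype(np.uint8)
zoom(im2,200,20,230,190,'pics/w5z.png',3)
```

```text
4.6667 [583.88467497  24.25887166  75.57876234] [ 3.13692514e+00  9.91962577e-04 -1.22909372e+00] 0.5905358082769273
(array([-0.00049017, -0.00112361, -0.00442605]), array([ 0.00466727,  0.00099311, -0.0004914 ]))
```

View pics/w5.png

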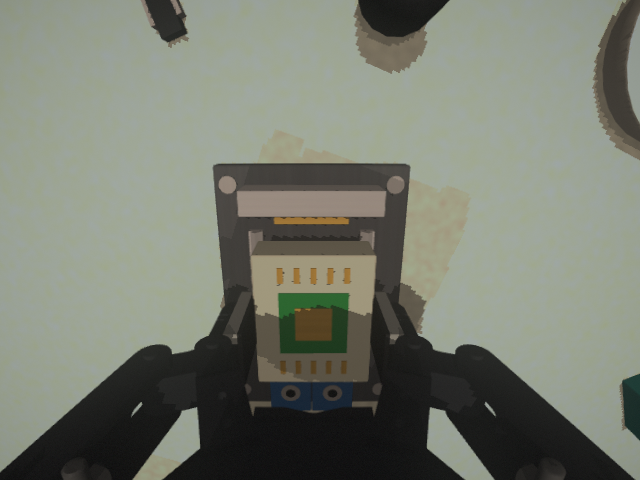

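Emit:
send_rows([
  [[-0.0005,-0.001,0],[0.004,0.001,0],-1],
  [[-0.0005,-0.001,0.004],[0.004,0.001,0],-1],
  [[-0.0005,-0.001,0.008],[0.004,0.001,0],-1],
  [[-0.0005,-0.001,0.008],[0.004,0.001,0],-1],
  [[-0.0005,-0.001,0.008],[0.004,0.001,0],-1],
])

```text
clock: 5.08
eef_pos: [584.8, 24.7, 68.6]
tcp_rot: [-3.141, -0.0, -1.229]
contact_force: [0.1, 0.4, -2.5]
opening: 0.596
```

Run:
```python
from h import *
im,p=grab('wrist','w6')
s=status.sense();print(s['clock'],s['eef_pos'],s['tcp_rot'],s['opening'])
print(rel([584.8,25.1,80],-1.2286)); 
im2=np.clip(im.astype(float)*1.6,0,255).astype(np.uint8)
zoom(im2,200,130,230,180,'pics/w6z.png',3)
v=np.array([573.55,21.1,.3422]);c,sn=np.cos(v[2]),np.sin(v[2]);Rz=np.array([[c,-sn,0],[sn,c,0],[0,0,1]])
X=np.array([[52,38,30],[52,-38,30],[76.5,55,10],[76.5,-55,10]])@Rz.T+[v[0],v[1],0]
print(((proj(X,p)-[200,130]+.33)*3).round(1))
```

```text
5.1333 [584.92932818  24.82369575  68.6216977 ] [-3.14091184e+00 -4.46842682e-04 -1.22935615e+00] 0.5940481401033363
(array([-2.98574630e-04,  2.15969047e-05, -1.13784542e-02]), array([-0.00068065, -0.0004471 , -0.00075599]))
[[103.9 259.8]
 [573.1 259.8]
 [ 22.9  95.6]
 [654.2  95.6]]
```

View pics/w6z.png

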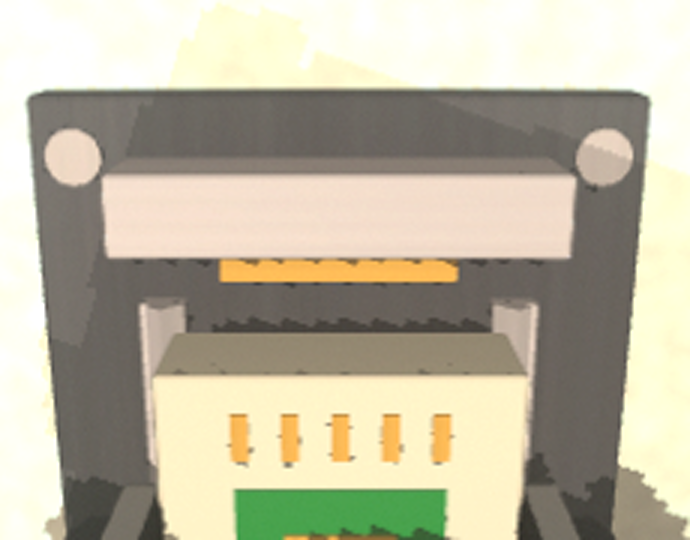

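Emit:
send_rows([
  [[-0.0003,0,0.008],[0,0,-0.0007],-1],
  [[-0.0003,0,0.015],[0,0,-0.0007],-1],
  [[-0.0003,0,0.02],[0,0,-0.0007],-1],
  [[-0.0003,0,0.024],[0,0,-0.0007],-1],
  [[-0.0003,0,0.026],[0,0,-0.0007],-1],
])

```text
clock: 5.55
eef_pos: [584.3, 25.1, 41.6]
tcp_rot: [3.141, -0.0, -1.229]
contact_force: [-0.7, 0.3, -1.6]
opening: 0.595
```

Run:
```python
from h import *
im,p=grab('wrist','w7')
s=status.sense();print(s['clock'],s['eef_pos'],s['tcp_rot'],s['contact_force'])
print(rel([584.8,25.1,38],-1.2286));
```

```text
5.6 [584.28301931  25.11083746  41.54894952] [ 3.14090931e+00 -7.88697042e-06 -1.22863854e+00] [-0.22882469  0.46938094 -2.33841883]
(array([ 0.00018364, -0.0004858 ,  0.00354862]), array([ 6.83343622e-04, -7.87380293e-06, -3.85402134e-05]))
```

View pics/w7.png

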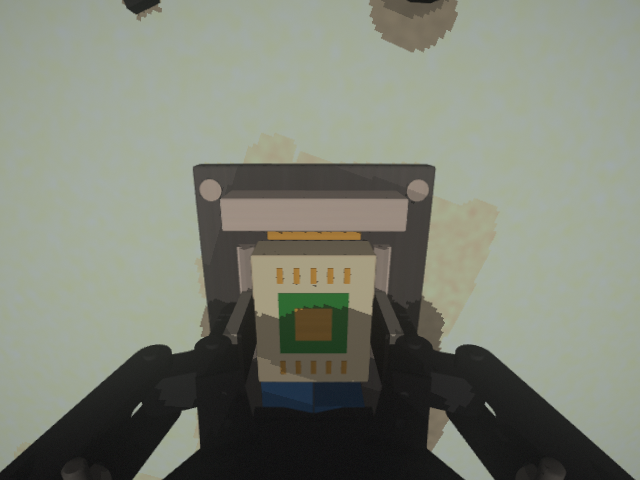

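Emit:
send_rows([
  [[0.0002,-0.0005,0.002],[0,0,0],-1],
  [[0.0002,-0.0005,0.0035],[0,0,0],-1],
  [[0.0002,-0.0005,0.0037],[0,0,0],-1],
  [[0.0002,-0.0005,0.0037],[0,0,0],-1],
  [[0.0002,-0.0005,0.0037],[0,0,0],-1],
])

```text
clock: 6.02
eef_pos: [584.9, 25.1, 38.1]
tcp_rot: [3.141, -0.0, -1.229]
contact_force: [-1.6, -0.2, 1.2]
opening: 0.592
```

Emit:
send_rows([
  [[0,0,0],[0,0,0],0.3],
  [[0,0,0],[0,0,0],0.4],
  [[0,0,0],[0,0,0],0.5],
  [[0,0,0],[0,0,0],0.7],
  [[0,0,-0.003],[0,0,0],0.9],
])

```text
clock: 6.43
eef_pos: [584.6, 25.1, 40.7]
tcp_rot: [3.14, 0.0, -1.229]
contact_force: [-0.5, 0.4, -0.6]
opening: 0.944
```

Emit:
send_rows([
  [[0,0,-0.01],[0,0,0],1],
  [[0,0,-0.03],[0,0,0],1],
  [[0,0,-0.06],[0,0,0],1],
  [[0,0,-0.09],[0,0,0],1],
  [[0,0,-0.12],[0,0,0],1],
])

```text
clock: 6.85
eef_pos: [584.5, 25.1, 162.7]
tcp_rot: [3.14, 0.0, -1.229]
contact_force: [-0.1, -0.3, -0.0]
opening: 0.999
```

Run:
```python
from h import *
im,p=grab('wrist','w8')
s=status.sense();print(s['clock'],s['eef_pos'],s['tcp_rot'],s['contact_force'])
im2=np.clip(im.astype(float)*1.6,0,255).astype(np.uint8)
zoom(im2,220,130,190,150,'pics/w8z.png',4)
```

```text
6.9 [587.75360871  25.2569703  168.78732495] [-3.13496461e+00 -2.25331227e-03 -1.22864271e+00] [3.34921479 0.42553811 4.41425411]
```

View pics/w8z.png

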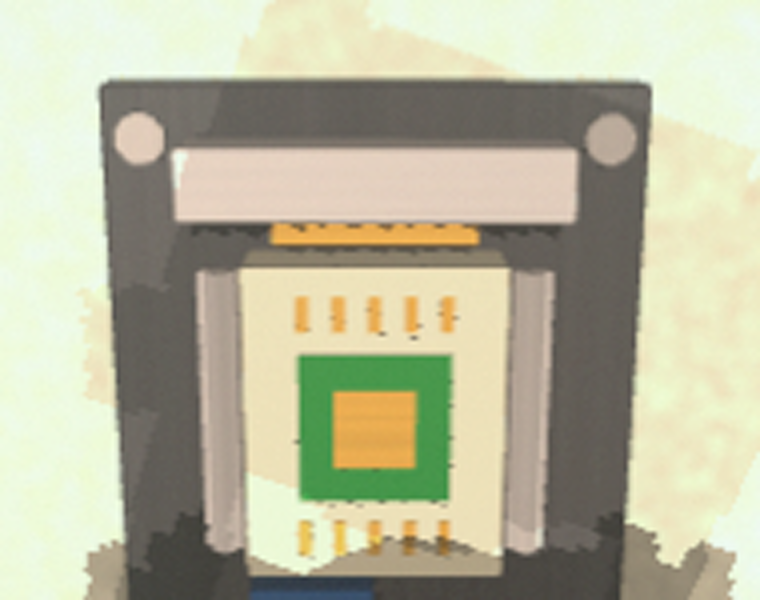

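View pics/w8.png

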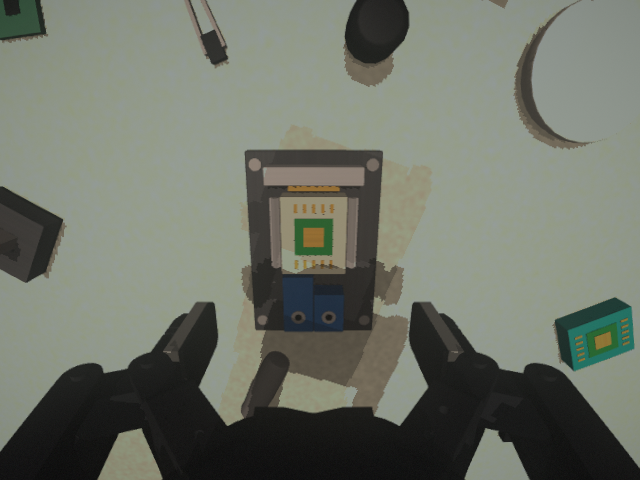

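Run:
```python
from h import *
im,p=load('w8')
f=lambda a:np.array(a,float)/4+[220,130]-.38
W=unproj(f([[176,221],[576,221],[241,268],[509,268],[502,576],[248,574],[332,390],[416,391],[416,468],[332,468]]),30,p)
c,s=np.cos(.3422),np.sin(.3422)
N=(W[:,:2]-[573.55,21.1])@np.array([[c,-s],[s,c]]); print(N.round(1)); print(N[:2].mean(0),N[2:6].mean(0),N[6:].mean(0))
d=N[2]-N[3];print(np.degrees(np.arctan2(-d[0],d[1])), np.degrees(np.arctan2(-(N[0]-N[1])[0],(N[0]-N[1])[1])))
```

```text
[[ 52.4  37.4]
 [ 52.5 -37.7]
 [ 43.5  25.4]
 [ 43.5 -25.4]
 [-20.  -26. ]
 [-19.6  25.8]
 [ 19.4   8.4]
 [ 19.2  -8. ]
 [  3.3  -8.2]
 [  3.3   8.5]]
[52.42767021 -0.156756  ] [11.84544581 -0.02287695] [11.3324298   0.17635484]
0.05602062502777035 0.056802714676269996
```

Run:
```python
from h import *
s=status.sense();print(s['qpos'])
print(rel([493,271,210],-0.15));
```

```text
[ 4.04952608e-02  3.86369826e-01  1.79341569e+00 -2.23364029e-04
  9.54808926e-01  1.26925892e+00]
(array([-0.26319624,  0.00653303, -0.04185006]), array([-0.00475734, -0.00560512, -1.07863066]))
```

Emit:
send_rows([
  [[-0.03,0,-0.01],[0,0,-0.1],1],
  [[-0.06,0.002,-0.02],[0,0,-0.21],1],
  [[-0.09,0.003,-0.03],[0,0,-0.32],1],
  [[-0.12,0.004,-0.04],[0,0,-0.43],1],
  [[-0.15,0.004,-0.042],[0,0,-0.54],1],
])

```text
clock: 7.32
eef_pos: [533.4, 166.5, 212.9]
tcp_rot: [-3.135, -0.007, -0.684]
contact_force: [1.3, 0.5, 0.0]
opening: 1.002
```

Run:
```python
from h import *
print(rel([493,271,210],-0.15));
```

```text
(array([-0.09733679, -0.05546866,  0.00260423]), array([-0.00500942, -0.00879078, -0.5335808 ]))
```

Emit:
send_rows([
  [[-0.02,-0.01,0],[0,0,-0.11],1],
  [[-0.045,-0.025,0],[0,0,-0.22],1],
  [[-0.07,-0.04,0.002],[0,0,-0.33],1],
  [[-0.09,-0.05,0.0026],[-0.004,-0.008,-0.44],1],
  [[-0.0973,-0.0555,0.0026],[-0.005,-0.009,-0.533],1],
])

```text
clock: 7.73
eef_pos: [491.7, 273.3, 210.6]
tcp_rot: [-3.141, 0.001, -0.143]
contact_force: [-0.9, -0.2, -0.2]
opening: 1.001
```

Emit:
send_rows([
  [[0,0,0],[0,0,0],1],
  [[0,0,0],[0,0,0],1],
  [[0,0,0],[0,0,0],1],
  [[0,0,0],[0,0,0],1],
  [[0,0,0],[0,0,0],1],
])

```text
clock: 8.15
eef_pos: [492.0, 272.5, 210.7]
tcp_rot: [-3.141, 0.001, -0.146]
contact_force: [0.4, 0.2, -0.0]
opening: 0.999
```

Run:
```python
from h import *
im,p=grab('wrist','w9')
s=status.sense();print(s['clock'],s['eef_pos'],s['tcp_rot'])
c=proj([[497,271,40]],p)[0].astype(int);print(c)
im2=np.clip(im.astype(float)*1.6,0,255).astype(np.uint8)
zoom(im2,c[0]-65,c[1]-60,130,110,'pics/w9z.png',5)
print(c-[65,60])
```

```text
8.2 [491.93287356 272.57470714 210.68406476] [-3.14080350e+00  6.25191861e-04 -1.45457854e-01]
[318 224]
[253 164]
```

View pics/w9.png

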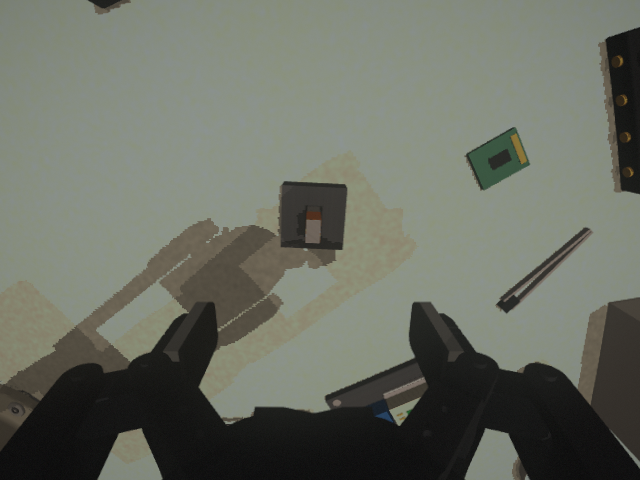

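View pics/w9z.png

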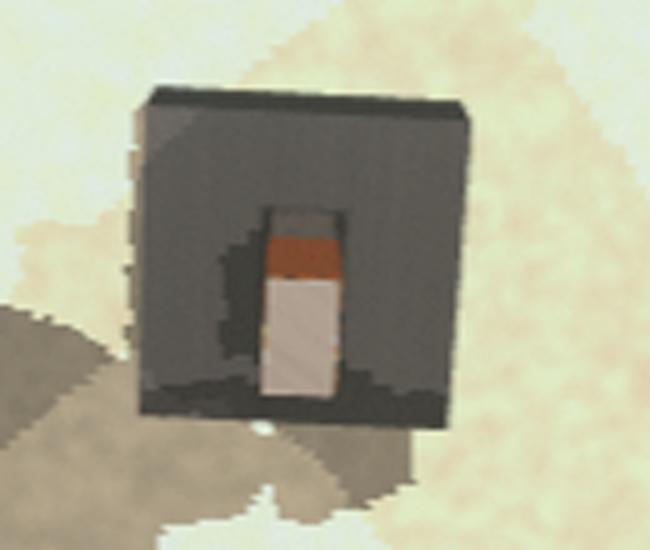

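Run:
```python
from h import *
im,p=load('w9')
f=lambda a:np.array(a,float)/5+[253,164]-.4
W=unproj(f([[264,280],[342,280],[335,396],[260,394]]),68,p)
S=unproj(f([[142,104],[468,118],[447,428],[140,412]]),24,p)
for W in(W,S):
    print(W.round(1),W.mean(0),[np.linalg.norm(W[i]-W[(i+1)%4]).round(1) for i in range(4)])
    a=[np.arctan2(*(W[i]-W[j])[[1,0]]) for i,j in((1,0),(2,3))]+[np.arctan2(*(W[i]-W[j])[[1,0]])-np.pi/2 for i,j in((0,3),(1,2))]
    print(a,np.mean(a))
it,pt=load('top1')
g=np.array([[182,178],[272,192],[262,254],[168,238]],float)/10+[170,250]-.45
print(unproj(g,68,pt).mean(0))
h=np.array([[175,80],[440,130],[385,382],[118,328]],float)/10+[170,250]-.45
U=unproj(h,24,pt);print(U.round(1),U.mean(0),[np.arctan2(*(U[i]-U[j])[[1,0]]) for i,j in((0,3),(1,2))])
```

```text
[[488.1 284.4  68. ]
 [500.5 282.6  68. ]
 [496.7 263.3  68. ]
 [484.5 265.4  68. ]] [492.4373328  273.94930018  68.        ] [np.float64(12.6), np.float64(19.7), np.float64(12.3), np.float64(19.3)]
[np.float64(-0.14472066251153515), np.float64(-0.17278872604766415), np.float64(-0.18574032577169453), np.float64(-0.19609276431855682)] -0.17483561966236266
[[468.4 309.2  24. ]
 [526.8 298.1  24. ]
 [515.9 239.   24. ]
 [457.8 250.8  24. ]] [492.24120974 274.28769685  24.        ] [np.float64(59.5), np.float64(60.1), np.float64(59.3), np.float64(59.3)]
[np.float64(-0.18776319277598288), np.float64(-0.19982280766344845), np.float64(-0.17984590888631113), np.float64(-0.1828801391977284)] -0.18757801213086772
[492.08363537 272.10443095  68.        ]
[[527.1 294.9  24. ]
 [514.9 233.2  24. ]
 [457.3 244.8  24. ]
 [470.1 306.6  24. ]] [492.3489921  269.86932456  24.        ] [np.float64(-0.20296914830283067), np.float64(-0.19842892564067713)]
```

Run:
```python
from h import *
print(rel([492.4,273.9,110],-0.185));
```

```text
(array([ 0.00033305, -0.00129955,  0.10068493]), array([-0.00077669,  0.00064071,  0.0395419 ]))
```

Emit:
send_rows([
  [[0.0003,-0.0013,0.025],[0,0,0.0395],1],
  [[0.0003,-0.0013,0.055],[0,0,0.0395],1],
  [[0.0003,-0.0013,0.08],[0,0,0.0395],1],
  [[0.0003,-0.0013,0.095],[0,0,0.0395],1],
  [[0.0003,-0.0013,0.1007],[0,0,0.0395],1],
])

```text
clock: 8.62
eef_pos: [491.2, 272.6, 107.5]
tcp_rot: [3.14, 0.004, -0.186]
contact_force: [0.4, -0.9, 0.1]
opening: 1.002
```

Run:
```python
from h import *
im,p=grab('wrist','w10')
s=status.sense();print(s['clock'],s['eef_pos'],s['tcp_rot'])
im2=np.clip(im.astype(float)*1.6,0,255).astype(np.uint8)
zoom(im2,240,170,150,120,'pics/w10z.png',5)
```

```text
8.6667 [491.40919673 272.84063075 107.75867542] [ 3.14006832  0.00336266 -0.18616593]
```

View pics/w10z.png

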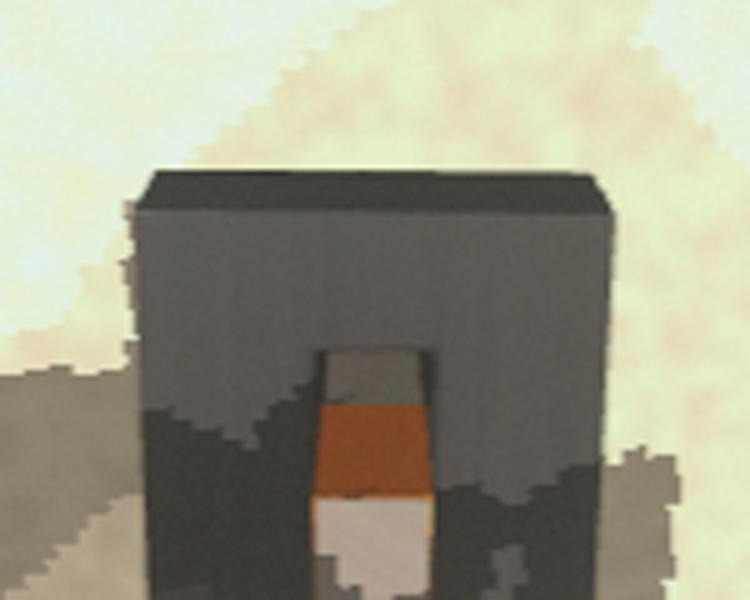

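Run:
```python
from h import *
im,p=load('w10')
im2=np.clip(im.astype(float)*1.8,0,255).astype(np.uint8)
zoom(im2,240,210,150,120,'pics/w10z.png',5)
f=lambda a:np.array(a,float)/5+[240,170]-.4
W=unproj(f([[312,498],[434,497]]),68,p);print(W,W.mean(0))
S=unproj(f([[137,211],[612,214]]),24,p);print(S,S.mean(0),np.arctan2(*(S[1]-S[0])[[1,0]]))
print(rel([492.4,273.9,52],-0.187));
```

```text
[[488.28139531 285.13087253  68.        ]
 [500.6016439  282.9515577   68.        ]] [494.4415196  284.04121511  68.        ]
[[469.28645625 308.72827272  24.        ]
 [527.06901203 297.55357672  24.        ]] [498.17773414 303.14092472  24.        ] -0.19103391473092524
(array([ 0.00096509, -0.00130944,  0.05575381]), array([0.00152574, 0.00336202, 0.00083663]))
```

View pics/w10z.png

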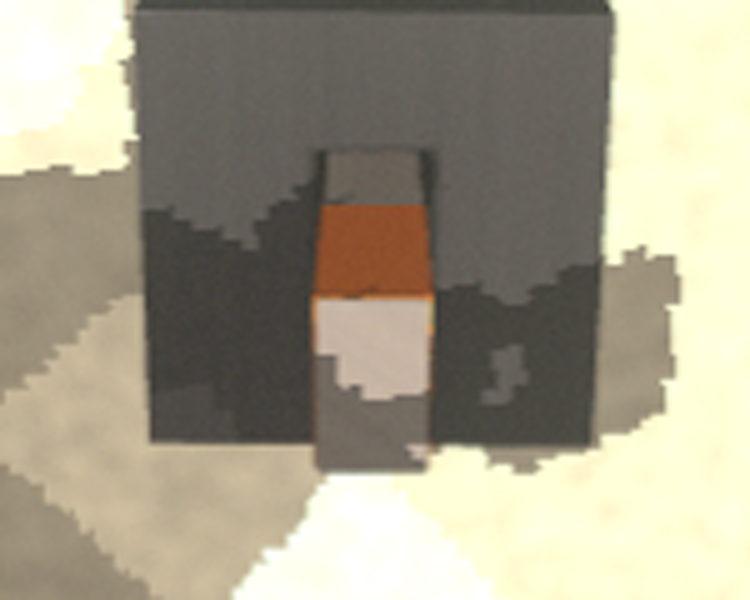

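Emit:
send_rows([
  [[0.001,-0.0015,0.015],[0.0015,0.003,0.001],1],
  [[0.001,-0.0015,0.03],[0.0015,0.003,0.001],1],
  [[0.001,-0.0015,0.045],[0.0015,0.003,0.001],1],
  [[0.001,-0.0015,0.053],[0.0015,0.003,0.001],1],
  [[0.001,-0.0015,0.0557],[0.0015,0.003,0.001],1],
])

```text
clock: 9.08
eef_pos: [492.4, 273.8, 51.7]
tcp_rot: [3.141, 0.001, -0.188]
contact_force: [-0.3, 0.6, 0.6]
opening: 0.998
```

Run:
```python
from h import *
print(rel([492.5,274.1,52],-0.188));
```

```text
(array([ 1.11518320e-05, -2.62638679e-04, -2.99135627e-04]), array([0.00046068, 0.00089833, 0.0002849 ]))
```

Emit:
send_rows([
  [[0,-0.0003,-0.0003],[0,0,0],0.5],
  [[0,-0.0003,-0.0003],[0,0,0],0],
  [[0,-0.0003,-0.0003],[0,0,0],-0.4],
  [[0,-0.0003,-0.0003],[0,0,0],-0.6],
  [[0,-0.0003,-0.0003],[0,0,0],-0.7],
], squeeze=60)

```text
clock: 9.5
eef_pos: [492.9, 274.3, 52.7]
tcp_rot: [-3.141, 0.0, -0.188]
contact_force: [0.3, -0.6, 0.2]
opening: 0.295
```

Emit:
send_rows([
  [[0,0,0],[0,0,0],-0.8],
  [[0,0,0],[0,0,0],-1],
  [[0,0,0],[0,0,0],-1],
  [[0,0,0],[0,0,0],-1],
  [[0,0,0],[0,0,0],-1],
])

```text
clock: 9.92
eef_pos: [493.1, 274.5, 53.0]
tcp_rot: [-3.141, -0.0, -0.188]
contact_force: [-0.3, -0.3, 5.8]
opening: 0.135
```

Run:
```python
from h import *
im,p=grab('wrist','w11')
s=status.sense();print(s['clock'],s['eef_pos'],s['tcp_rot'],s['opening'],s['contact_force'])
im2=np.clip(im.astype(float)*1.8,0,255).astype(np.uint8)
zoom(im2,240,230,150,120,'pics/w11z.png',5)
```

```text
9.9667 [493.05873038 274.42992177  53.03398645] [-3.14110568e+00 -2.69423462e-04 -1.87726311e-01] 0.13339911174594052 [-1.14233186 -0.76725666  5.25238645]
```

View pics/w11z.png

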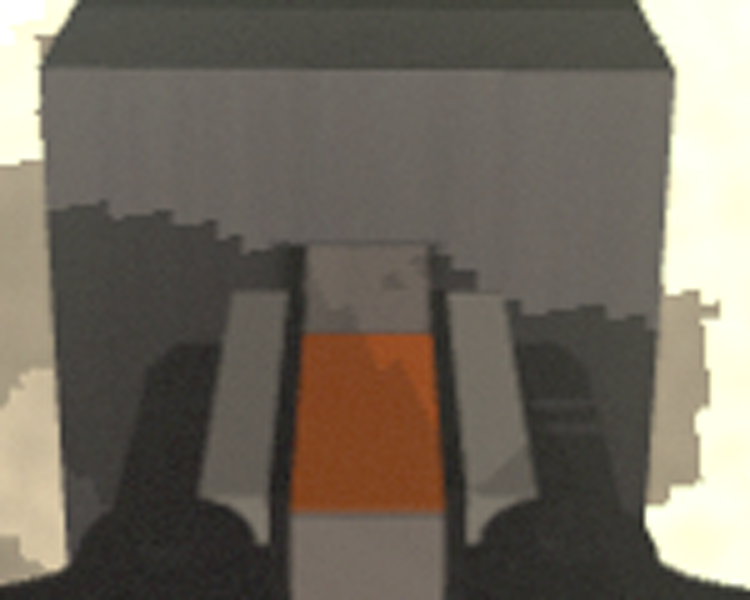

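Run:
```python
from h import *
im,p=load('w11')
s=status.sense(); Rt=Rm(s['tcp_rot'])
f=lambda a:np.array(a,float)/5+[240,230]-.4
for z in (67,68,69):
  print((unproj(f([[289,513],[445,513]]),z,p)-s['eef_pos'])@Rt)
# target: tile nest
c,sn=np.cos(.3422),np.sin(.3422)
n=np.array([573.55,21.1])+np.array([[c,-sn],[sn,c]])@[-29.5,-15]; print(n)
```

```text
[[ -5.10494853  -9.53629527 -13.96274717]
 [  6.30279085  -9.54475843 -13.95966954]]
[[ -5.05192928 -10.19553598 -14.96241201]
 [  6.2485931  -10.2039196  -14.9593633 ]]
[[ -4.99891002 -10.85477669 -15.96207685]
 [  6.19439534 -10.86308077 -15.95905706]]
[550.79385312  -2.92931083]
```

Emit:
send_rows([
  [[0,0,-0.008],[0,0,0],-1],
  [[0,0,-0.025],[0,0,0],-1],
  [[0,0,-0.05],[0,0,0],-1],
  [[0,0,-0.08],[0,0,0],-1],
  [[0,0,-0.11],[0,0,0],-1],
])

```text
clock: 10.38
eef_pos: [492.4, 274.1, 164.1]
tcp_rot: [3.141, 0.001, -0.188]
contact_force: [0.9, 1.0, -0.7]
opening: 0.131
```

Run:
```python
from h import *
s=status.sense();print(s['opening'],rel([550.8,-2.9,150],0.3422));
```

```text
0.13051311886008035 (array([0.10906575, 0.26119932, 0.014086  ]), array([ 1.83943834e-04,  9.59149843e-04, -5.29946992e-01]))
```

Emit:
send_rows([
  [[0.012,0.028,0],[0,0,-0.08],-1],
  [[0.026,0.062,0],[0,0,-0.18],-1],
  [[0.04,0.096,0],[0,0,-0.28],-1],
  [[0.054,0.13,0],[0,0,-0.38],-1],
  [[0.068,0.164,0],[0,0,-0.47],-1],
])

```text
clock: 10.8
eef_pos: [528.5, 98.7, 164.6]
tcp_rot: [3.142, 0.001, 0.288]
contact_force: [0.7, 0.2, -0.8]
opening: 0.135
```

Run:
```python
from h import *
s=status.sense();print(s['opening'],rel([550.8,-2.9,150],0.3422));
```

```text
0.13476225448834858 (array([-0.00750758,  0.10376957,  0.0145995 ]), array([ 2.68929543e-05,  6.31719214e-04, -5.42594036e-02]))
```

Emit:
send_rows([
  [[-0.002,0.03,0.003],[0,0,-0.02],-1],
  [[-0.004,0.06,0.008],[0,0,-0.054],-1],
  [[-0.006,0.09,0.0146],[0,0,-0.054],-1],
  [[-0.0075,0.1037,0.0146],[0,0,-0.054],-1],
  [[-0.0075,0.1037,0.0146],[0,0,-0.054],-1],
])

```text
clock: 11.22
eef_pos: [550.9, -5.3, 150.0]
tcp_rot: [3.141, 0.001, 0.339]
contact_force: [-0.3, 0.4, -0.5]
opening: 0.134
```

Emit:
send_rows([
  [[0,0,0],[0,0,0],-1],
  [[0,0,0],[0,0,0],-1],
  [[0,0,0],[0,0,0],-1],
  [[0,0,0],[0,0,0],-1],
  [[0,0,0],[0,0,0],-1],
])

```text
clock: 11.63
eef_pos: [550.9, -4.3, 150.2]
tcp_rot: [3.141, 0.001, 0.34]
contact_force: [0.1, -0.6, -0.0]
opening: 0.136
```

Run:
```python
from h import *
im,p=grab('wrist','w12')
s=status.sense();print(s['clock'],s['eef_pos'],s['tcp_rot'],s['opening'],s['contact_force'])
im2=np.clip(im.astype(float)*1.7,0,255).astype(np.uint8)
cv2.imwrite('pics/w12b.png',im2[:,:,::-1])
```

```text
11.6833 [550.9500247   -4.48227012 150.13726993] [3.14125450e+00 9.22832505e-04 3.40104628e-01] 0.13366693861910628 [ 0.07837725 -0.4729831  -1.13875695]
```

View pics/w12b.png

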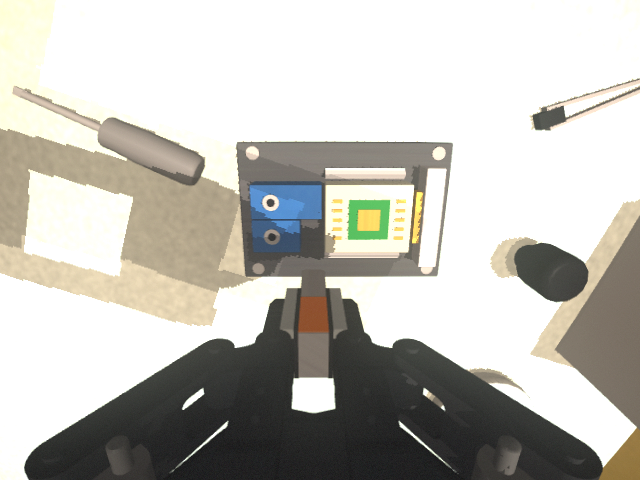

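Run:
```python
from h import *
im,p=load('w12')
im2=np.clip(im.astype(float)*1.7,0,255).astype(np.uint8)
zoom(im2,235,165,220,170,'pics/w12z.png',3.5)
s=status.sense()
c,sn=np.cos(.3422),np.sin(.3422);Rz=np.array([[c,-sn,0],[sn,c,0],[0,0,1]])
X=np.array([[-23,25.75,30],[-23,.25,30],[-39,-.25,30],[-39,-25.75,30],[-20,26,30],[-20,-26,30],[52,38,30],[52,-38,30]])@Rz.T+[573.55,21.1,0]
print(((proj(X,p)-[235,165]+.36)*3.5).round(0).tolist())
Rt=Rm(s['tcp_rot'])
T=np.array([[-4.5,-8.5,49],[4.5,-8.5,49],[-6,-10,-15],[6,-10,-15],[-6,-10,17],[6,-10,17]])@Rt.T+s['eef_pos']
print(((proj(T,p)-[235,165]+.36)*3.5).round(0).tolist())
```

```text
[[304.0, 71.0], [304.0, 192.0], [228.0, 195.0], [229.0, 309.0], [319.0, 70.0], [317.0, 310.0], [676.0, 12.0], [641.0, 360.0]]
[[240.0, 360.0], [298.0, 360.0], [209.0, 586.0], [325.0, 586.0], [222.0, 446.0], [315.0, 446.0]]
```

View pics/w12z.png

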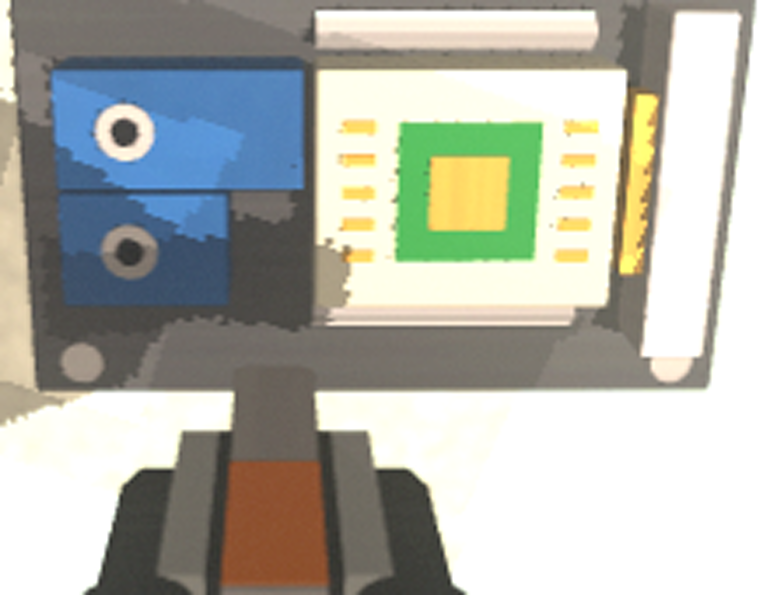

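Run:
```python
from h import *
c,sn=np.cos(.3422),np.sin(.3422)
n=np.array([573.55,21.1])+np.array([[c,-sn],[sn,c]])@[-30.4,-14.5]; print(n)
print(rel([*n,84],0.3422));
```

```text
[549.77825611  -2.76030579]
(array([-0.00046919, -0.00203658,  0.06613705]), array([ 0.00033719,  0.00092319, -0.00209522]))
```

Emit:
send_rows([
  [[-0.0005,-0.002,0.015],[0,0.001,-0.002],-1],
  [[-0.0005,-0.002,0.033],[0,0.001,-0.002],-1],
  [[-0.0005,-0.002,0.05],[0,0.001,-0.002],-1],
  [[-0.0005,-0.002,0.062],[0,0.001,-0.002],-1],
  [[-0.0005,-0.002,0.066],[0,0.001,-0.002],-1],
])

```text
clock: 12.1
eef_pos: [548.6, -2.5, 82.4]
tcp_rot: [-3.141, 0.002, 0.343]
contact_force: [-0.8, 0.1, -1.4]
opening: 0.13
```

Emit:
send_rows([
  [[0,0,0],[0,0,0],-1],
  [[0,0,0],[0,0,0],-1],
  [[0,0,0],[0,0,0],-1],
  [[0,0,0],[0,0,0],-1],
  [[0,0,0],[0,0,0],-1],
])

```text
clock: 12.52
eef_pos: [549.1, -2.5, 83.1]
tcp_rot: [-3.141, 0.001, 0.342]
contact_force: [-0.2, 0.7, -0.4]
opening: 0.127
```

Run:
```python
from h import *
im,p=grab('wrist','w13')
s=status.sense();print(s['clock'],s['eef_pos'],s['tcp_rot'],s['opening'],s['contact_force'])
im2=np.clip(im.astype(float)*1.7,0,255).astype(np.uint8)
zoom(im2,220,200,200,150,'pics/w13z.png',4)
c,sn=np.cos(.3422),np.sin(.3422);Rz=np.array([[c,-sn],[sn,c]])
print('tcp nest',Rz.T@(s['eef_pos'][:2]-[573.55,21.1]))
```

```text
12.5667 [549.02606373  -2.51825378  83.02354057] [-3.14134197e+00  1.41018315e-03  3.42455992e-01] 0.13351993486533145 [ 0.10626795 -0.73793214 -1.48031962]
tcp nest [-31.02735624 -14.01957655]
```

View pics/w13z.png

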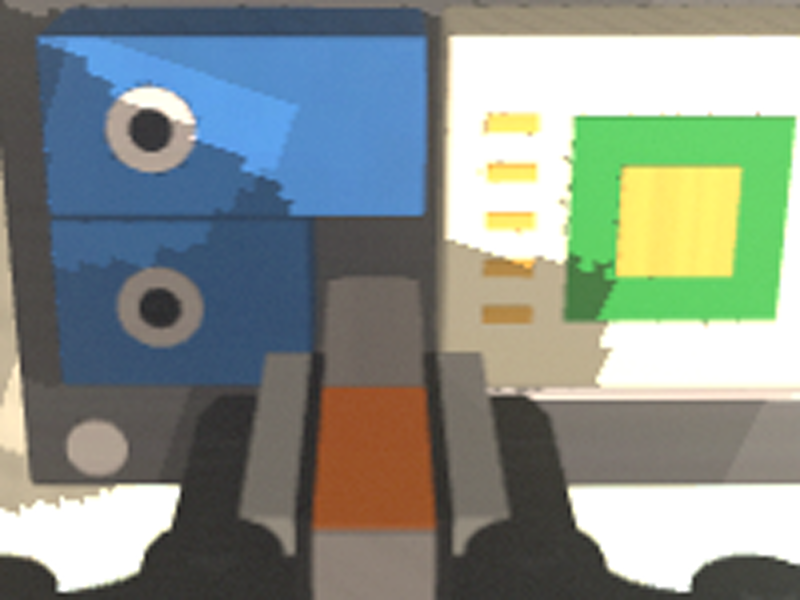

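Emit:
send_rows([
  [[0.0006,-0.0003,0.006],[0,0,0],-1],
  [[0.0006,-0.0003,0.011],[0,0,0],-1],
  [[0.0006,-0.0003,0.016],[0,0,0],-1],
  [[0.0006,-0.0003,0.019],[0,0,0],-1],
  [[0.0006,-0.0003,0.021],[0,0,0],-1],
])

```text
clock: 12.98
eef_pos: [549.0, -2.0, 61.2]
tcp_rot: [-3.141, 0.002, 0.342]
contact_force: [0.1, -0.3, -0.1]
opening: 0.131
```

Run:
```python
from h import *
im,p=grab('wrist','w14')
s=status.sense();print(s['clock'],s['eef_pos'],s['tcp_rot'],s['opening'],s['contact_force'])
im2=np.clip(im.astype(float)*1.7,0,255).astype(np.uint8)
zoom(im2,200,200,200,150,'pics/w14z.png',4)
c,sn=np.cos(.3422),np.sin(.3422);Rz=np.array([[c,-sn],[sn,c]])
print('tcp nest',Rz.T@(s['eef_pos'][:2]-[573.55,21.1]))
```

```text
13.0333 [548.95536127  -2.01668597  61.06076647] [-3.14090691e+00  2.64564661e-03  3.42506376e-01] 0.13200447629267342 [-0.50655228  0.42656911 -0.97415668]
tcp nest [-30.92565301 -13.52336534]
```

View pics/w14z.png

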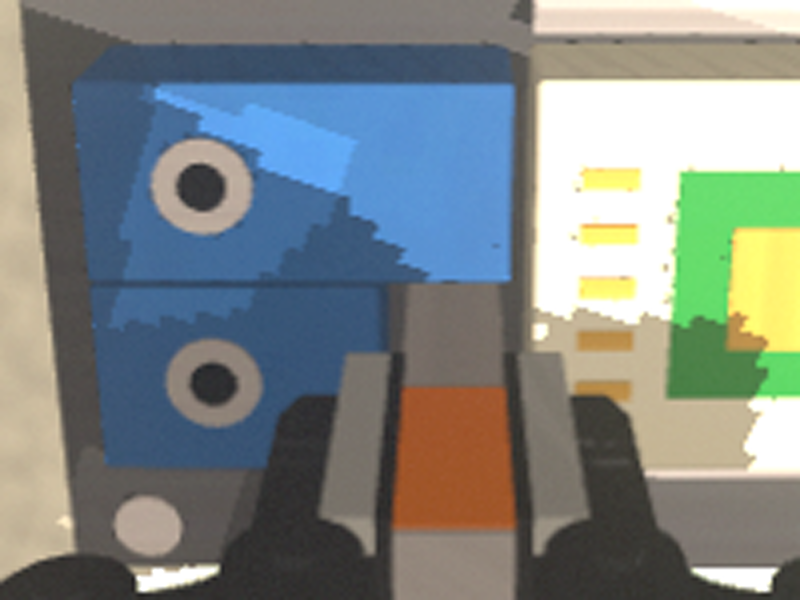

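Emit:
send_rows([
  [[0.0004,0.0008,0.0005],[0,-0.002,0],-1],
  [[0.0004,0.0008,0.001],[0,-0.002,0],-1],
  [[0.0004,0.0008,0.0015],[0,-0.002,0],-1],
  [[0.0004,0.0008,0.002],[0,-0.002,0],-1],
  [[0.0004,0.0008,0.002],[0,-0.002,0],-1],
])

```text
clock: 13.45
eef_pos: [549.7, -2.7, 59.1]
tcp_rot: [-3.141, 0.004, 0.343]
contact_force: [-0.5, 0.6, -0.4]
opening: 0.132
```

Emit:
send_rows([
  [[0,0,0.0005],[0,0,0],-1],
  [[0,0,0.0005],[0,0,0],-1],
  [[0,0,0.0005],[0,0,0],-1],
  [[0,0,0.0005],[0,0,0],-1],
  [[0,0,0.0005],[0,0,0],-1],
])

```text
clock: 13.87
eef_pos: [549.8, -2.6, 59.1]
tcp_rot: [-3.141, 0.004, 0.343]
contact_force: [-2.3, -0.6, 6.7]
opening: 0.133
```

Emit:
send_rows([
  [[0.001,0,0],[0,0.003,0],-1],
  [[0.003,0,0],[0,0.003,0],-1],
  [[0.005,0,0],[0,0.003,0],-1],
  [[0.007,0,0],[0,0.003,0],-1],
  [[0.008,0,0],[0,0.003,0],-1],
])

```text
clock: 14.28
eef_pos: [556.0, -0.3, 59.0]
tcp_rot: [-3.141, 0.005, 0.343]
contact_force: [-10.7, -5.6, 13.1]
opening: 0.134
```

```bash
cat > st.py <<'E'
from h import *
import sys
s=status.sense()
c,sn=np.cos(.3422),np.sin(.3422);Rz=np.array([[c,-sn],[sn,c]])
print(s['clock'],'z',s['eef_pos'][2],s['tcp_rot'],'tcp nest',Rz.T@(s['eef_pos'][:2]-[573.55,21.1]),'F nest',Rz.T@s['contact_force'][:2],s['contact_force'][2],s['opening'])
E
python3 st.py
```

```text
14.2833 z 59.016839613493396 [-3.1405364   0.00460695  0.34290847] tcp nest [-23.72042373 -14.23350571] F nest [-11.95760164  -1.64334424] 13.05628667517173 0.13440565095895526
```

Emit:
send_rows([
  [[0,0,-0.0003],[0,0,0],-1],
  [[0.001,0,-0.0003],[0,0,0],-1],
  [[0.0015,0,-0.0003],[0,0,0],-1],
  [[0.002,0,-0.0003],[0,0,0],-1],
  [[0.0025,0,-0.0003],[0,0,0],-1],
])

```text
clock: 14.7
eef_pos: [556.8, 0.3, 59.0]
tcp_rot: [-3.14, 0.008, 0.343]
contact_force: [-6.7, -3.5, 7.8]
opening: 0.133
```

```bash
python3 st.py
python3 - <<'E'
from h import *
im,p=grab('wrist','w15')
im2=np.clip(im.astype(float)*1.7,0,255).astype(np.uint8)
zoom(im2,220,200,250,150,'pics/w15z.png',3)
E
```

```text
14.7 z 59.049992723866836 [-3.13983947  0.00800278  0.34316151] tcp nest [-22.7322264  -14.01720785] F nest [-7.53447107 -1.06468419] 7.814213044082892 0.1326973236016904
```

View pics/w15z.png

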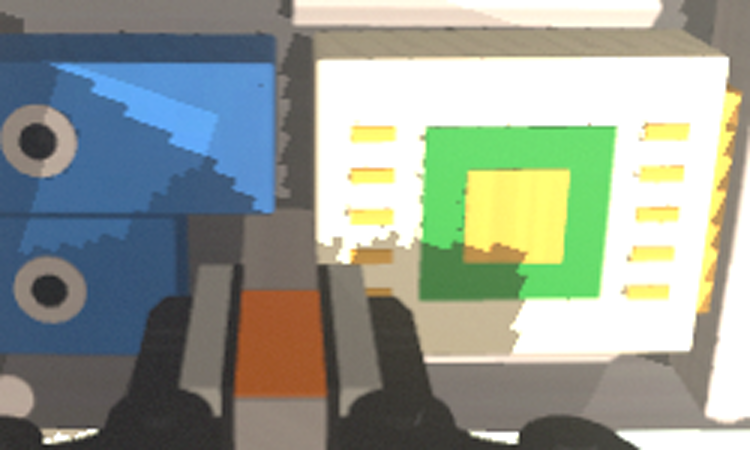

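Emit:
send_rows([
  [[0.002,0.0003,-0.0002],[0,0.008,0],-1],
  [[0.004,0.0003,-0.0002],[0,0.008,0],-1],
  [[0.005,0.0003,-0.0002],[0,0.008,0],-1],
  [[0.006,0.0003,-0.0002],[0,0.008,0],-1],
  [[0.006,0.0003,-0.0002],[0,0.008,0],-1],
])

```text
clock: 15.17
eef_pos: [559.9, 1.5, 59.0]
tcp_rot: [-3.139, 0.006, 0.344]
contact_force: [-11.1, -5.0, 13.3]
opening: 0.135
```

```bash
python3 st.py
```

```text
15.1667 z 59.02831834438123 [-3.13855204  0.00598769  0.34358975] tcp nest [-19.43243464 -13.84016154] F nest [-12.13106184  -1.00705539] 13.25616659742911 0.13517736465458807
```

Emit:
send_rows([
  [[0.001,0.0003,-0.0006],[0,0.006,0],-1],
  [[0.002,0.0003,-0.0006],[0,0.006,0],-1],
  [[0.003,0.0003,-0.0006],[0,0.006,0],-1],
  [[0.003,0.0003,-0.0006],[0,0.006,0],-1],
  [[0.003,0.0003,-0.0006],[0,0.006,0],-1],
])

```text
clock: 15.58
eef_pos: [560.6, 1.9, 59.1]
tcp_rot: [-3.138, 0.005, 0.344]
contact_force: [-10.2, -4.4, 5.6]
opening: 0.136
```

```bash
python3 st.py
python3 - <<'E'
from h import *
im,p=grab('wrist','w16')
im2=np.clip(im.astype(float)*1.7,0,255).astype(np.uint8)
zoom(im2,220,190,250,150,'pics/w16z.png',3)
E
```

```text
15.5833 z 59.06348873382791 [-3.13751614  0.00488417  0.34396078] tcp nest [-18.62171389 -13.72180905] F nest [-11.06100508  -0.77947189] 5.559348874253924 0.13602835409045336
```

View pics/w16z.png

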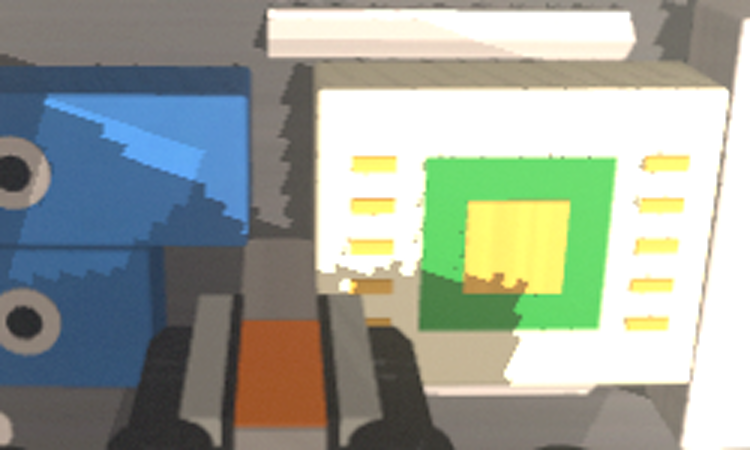

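Emit:
send_rows([
  [[0.002,0.0003,-0.0004],[0,0.005,0],-1],
  [[0.004,0.0003,-0.0004],[0,0.005,0],-1],
  [[0.005,0.0003,-0.0004],[0,0.005,0],-1],
  [[0.005,0.0003,-0.0004],[0,0.005,0],-1],
  [[0.005,0.0003,-0.0004],[0,0.005,0],-1],
])

```text
clock: 16.05
eef_pos: [560.9, 2.1, 59.0]
tcp_rot: [-3.136, 0.01, 0.345]
contact_force: [-19.0, -9.5, 18.0]
opening: 0.131
```

```bash
python3 st.py
python3 - <<'E'
from h import *
im,p=grab('wrist','w17')
im2=np.clip(im.astype(float)*1.4,0,255).astype(np.uint8)
zoom(im2,310,190,150,130,'pics/w17z.png',5)
im,p=grab('top','t17')
zoom(im,270,190,80,100,'pics/t17z.png',6)
E
```

```text
16.05 z 59.03315786618129 [-3.13604586  0.00961625  0.34486275] tcp nest [-18.29619865 -13.68676352] F nest [-21.06263913  -2.54481693] 18.013303794639693 0.13066974543857637
```

View pics/w17z.png

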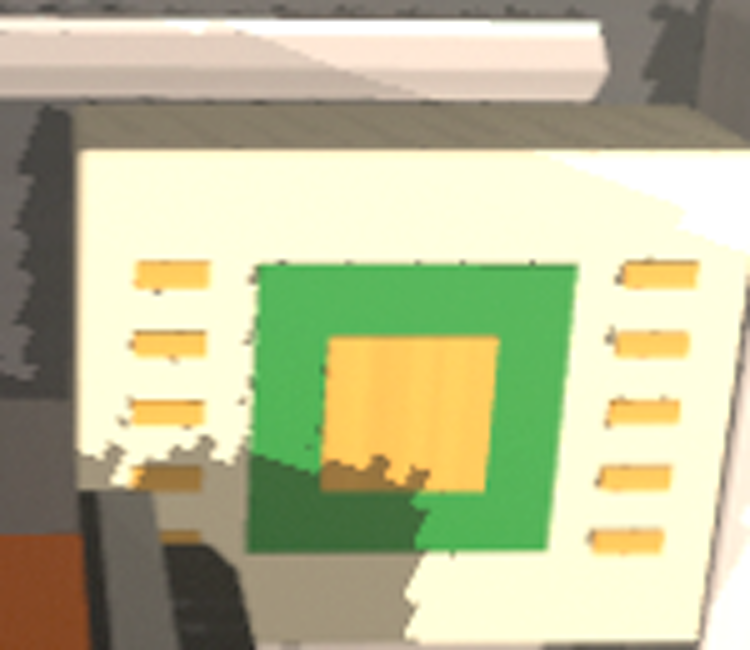

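View pics/t17z.png

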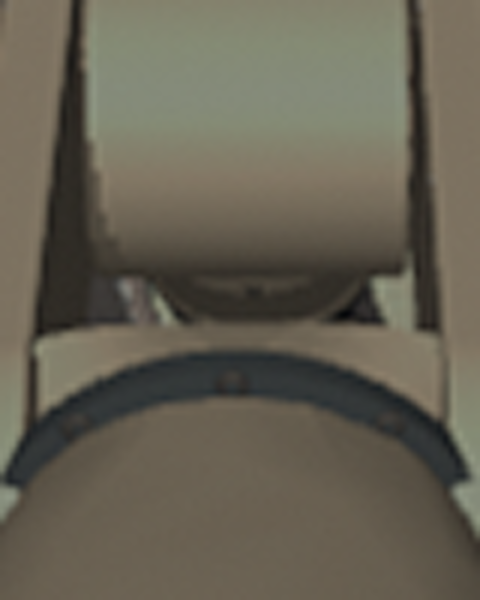

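Run:
```python
from h import *
s=status.sense(); print(rel(s['eef_pos'],.3422,s))
```

```text
(array([0., 0., 0.]), array([-0.00553785,  0.00956353,  0.00259487]))
```

Emit:
send_rows([
  [[0.004,0.0003,-0.0008],[-0.006,0.012,0.003],-1],
  [[0.004,0.0003,-0.0012],[-0.008,0.016,0.004],-1],
  [[0.004,0.0003,-0.0012],[-0.008,0.016,0.004],-1],
  [[0.004,0.0003,-0.0012],[-0.008,0.016,0.004],-1],
  [[0.004,0.0003,-0.0012],[-0.008,0.016,0.004],-1],
])

```text
clock: 16.57
eef_pos: [560.5, 2.3, 59.1]
tcp_rot: [3.141, 0.003, 0.341]
contact_force: [-14.8, -7.6, 8.4]
opening: 0.13
```

```bash
python3 st.py
```

```text
16.5667 z 59.072404853576835 [3.14097622e+00 2.52911149e-03 3.41302453e-01] tcp nest [-18.57666765 -13.31842513] F nest [-16.49031163  -2.17708921] 8.354511096703048 0.12954764425278817
```

```bash
python3 - <<'E'
from h import *
im,p=grab('wrist','w18')
zoom(np.clip(im*1.2,0,255).astype(np.uint8),400,190,90,130,'pics/w18z.png',4.5)
im,p=grab('scene','s18')
c=proj([[590,25,30]],p)[0].astype(int); print(c)
zoom(np.clip(im*1.3,0,255).astype(np.uint8),c[0]-70,c[1]-70,140,110,'pics/s18z.png',5)
E
python3 st.py
```

```text
[349 236]
16.6667 z 59.058132648690126 [3.14098009e+00 2.55062853e-03 3.41259448e-01] tcp nest [-18.57592684 -13.33216334] F nest [-16.41415777  -1.5475976 ] 7.089357117914084 0.13357977232186813
```

View pics/w18z.png

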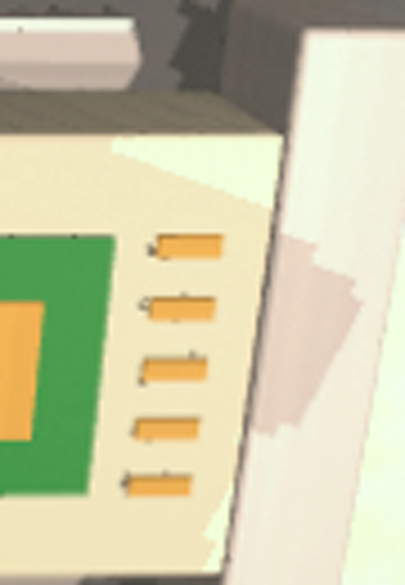

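View pics/s18z.png

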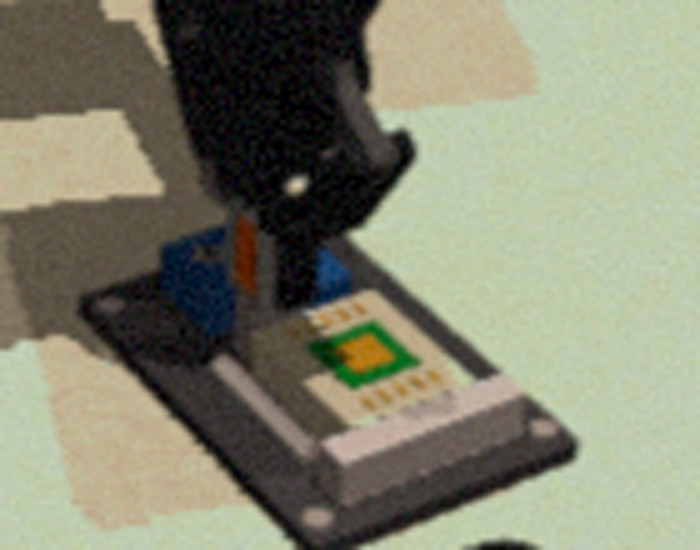

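Emit:
send_rows([
  [[0.005,0,-0.0006],[0.001,0.008,0],-1],
  [[0.006,0,-0.0008],[0.001,0.011,0],-1],
  [[0.006,0,-0.0008],[0.001,0.011,0],-1],
  [[0.006,0,-0.0008],[0.001,0.011,0],-1],
  [[0.006,0,-0.0008],[0.001,0.011,0],-1],
])

```text
clock: 17.08
eef_pos: [560.6, 2.5, 59.0]
tcp_rot: [-3.14, 0.003, 0.342]
contact_force: [-19.8, -14.8, 16.8]
opening: 0.136
```

```bash
python3 - <<'E'
from h import *
im,p=grab('wrist','w19')
zoom(np.clip(im*1.2,0,255).astype(np.uint8),400,190,90,130,'pics/w19z.png',4.5)
cv2.imwrite('pics/w19b.png',np.clip(im*1.3,0,255).astype(np.uint8)[:,:,::-1])
def edges(im,row):
    g=cv2.cvtColor(im,cv2.COLOR_RGB2GRAY)[row,400:480]; return g
for t in('w18','w19'):
    i,_=load(t); print(t,[edges(i,r)[40:66].tolist() for r in (230,)],[edges(i,r)[40:62].tolist() for r in (290,)])
E
python3 st.py
```

```text
w18 [[194, 193, 194, 194, 202, 207, 206, 207, 206, 206, 206, 206, 207, 206, 207, 206, 206, 207, 207, 207, 203, 161, 120, 168, 194, 203]] [[192, 192, 192, 193, 193, 192, 192, 192, 192, 193, 193, 192, 186, 111, 140, 184, 201, 199, 199, 199, 200, 201]]
w19 [[193, 194, 201, 206, 206, 206, 206, 206, 206, 206, 206, 206, 206, 206, 206, 206, 206, 207, 206, 207, 202, 155, 115, 174, 200, 204]] [[192, 192, 192, 192, 192, 192, 191, 192, 192, 192, 192, 192, 182, 109, 144, 168, 187, 188, 199, 199, 199, 200]]
17.1333 z 59.00573947847685 [-3.1398713   0.00352412  0.34243813] tcp nest [-18.42631787 -13.23798903] F nest [-24.58206284  -5.96809758] 17.491788696236064 0.13233131149914262
```

View pics/w19z.png

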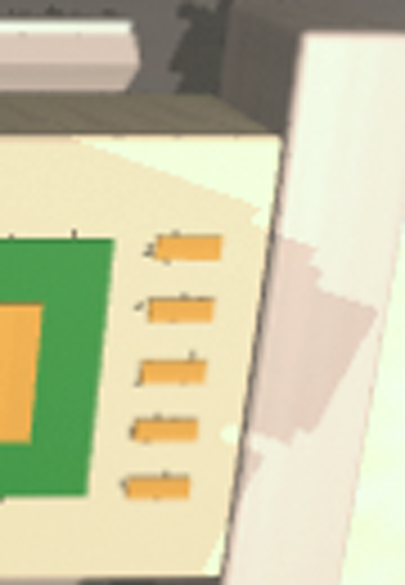

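View pics/w19b.png

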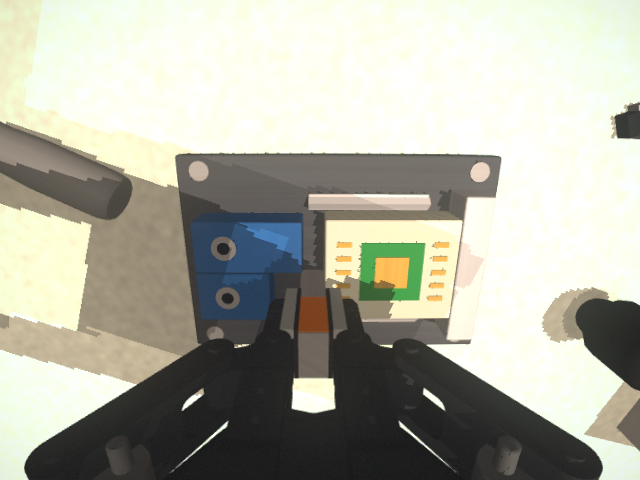

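Emit:
send_rows([
  [[0.005,0.0004,-0.001],[-0.002,0.01,0],-1],
  [[0.005,0.0006,-0.0012],[-0.002,0.01,0],-1],
  [[0.005,0.0006,-0.0012],[-0.002,0.01,0],-1],
  [[0.005,0.0006,-0.0012],[-0.002,0.01,0],-1],
  [[0.005,0.0006,-0.0012],[-0.002,0.01,0],-1],
])

```text
clock: 17.55
eef_pos: [560.6, 2.3, 59.0]
tcp_rot: [-3.14, 0.004, 0.343]
contact_force: [-17.0, -9.9, 10.5]
opening: 0.13
```

```bash
python3 st.py
python3 - <<'E'
from h import *
im,p=grab('wrist','w20')
g=cv2.cvtColor(im,cv2.COLOR_RGB2GRAY)
print(g[230,440:466].tolist(),g[290,440:462].tolist())
zoom(np.clip(im*1.5,0,255).astype(np.uint8),180,190,290,170,'pics/w20z.png',2.7)
E
python3 st.py
```

```text
17.55 z 59.04067205704455 [-3.14003258  0.00397945  0.34312638] tcp nest [-18.48771505 -13.33141188] F nest [-19.3143953  -3.6465293] 10.496254479204536 0.1297640821203097
[193, 193, 194, 201, 206, 207, 206, 206, 206, 206, 206, 207, 206, 206, 206, 207, 206, 206, 207, 206, 203, 161, 108, 167, 195, 205] [192, 192, 192, 191, 192, 192, 193, 192, 192, 192, 192, 192, 186, 112, 139, 164, 187, 185, 188, 199, 199, 201]
17.6 z 59.036406526513304 [-3.14003286  0.00399024  0.34315625] tcp nest [-18.48606444 -13.32176264] F nest [-19.86694807  -3.8715647 ] 10.556998197190548 0.13862053244203507
```

View pics/w20z.png

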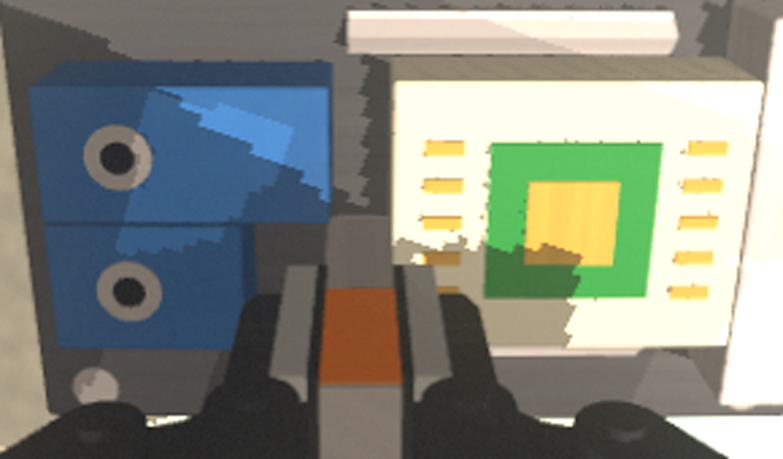

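```bash
python3 -c "
from rig import job; print(job.sign_off())"
```

```text
the job is handed in; nothing more can be done
None
```

The job is done and handed in at 17.6 s. The tile is seated and pressed flush on the fence, and the arm is still gripping the spacer and pushing.

- **Tile:** I laid it flat and square in the pocket and let go. The camera put it about 8 mm short of flush, centred between the rails and clear of the pad.
- **Spacer:** I took it from the stand and lowered it into the gap in front of the short stop until it touched the floor. The arm height at contact matched the expected full depth. I then pushed the tile along with it.
- **Final push:** The spacer pushes at about 20 N. It leans about 0.2–0.3° and bears down on the floor with about 10 N. The opening reading matches a 12 mm grip, and the fingertips stand about 6 mm above the tile by calculation.
- **Flushness:** Adding about 10 N moved the arm only 0.3 mm. Two later pictures, with the push at about 16 N and 25 N, showed the tile edge unmoved against the fence.

**Checks that disagreed or were limited:**
- A dark line about one pixel wide remains between the tile and the fence. It stayed the same at every push force, so I took it for edge shading.
- The top camera placed the stand 2–4 mm off from the wrist camera. I used the wrist camera.
- The arm hid the nest from the top camera at the end, so that view gave no check of the final state.
- There is a sideways force of about 4 N on the spacer. I put it down to friction, because the spacer is about 3 mm clear of the long stop by calculation and the pictures show no contact.

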